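Load the jar warmer's carousel and start it

ROBOT

A 7-joint arm with a two-finger parallel gripper is mounted at the origin on the work surface. World frame = base frame: x ahead of the robot, y to its left, z up, the work surface at z = 0. Lengths are in m, angles in rad, forces in N, time in s.
With the tool pointing down it reaches from about 0.35 to 0.9 m from the base axis. Payload 19.9 kg.
Tool frame: the origin (TCP) lies midway between the tips of the shut fingers; the grasp point (between the pads) lies 19 mm behind it; z points along the fingers, y is the line along which they close (so a half turn about z gives the same grasp; the last joint's range is limited). The gripper opens to 94 mm and grips with 3 to 60 N. Pads are 16 mm wide; open, the fingers measure 119 mm over their backs; the gripper's body (75 mm by 177 mm) begins 78 mm behind the grasp point.
Start: joints at [1.115, 0.417, -0.01, 1.614, 0.005, 1.111, -0.053], TCP at [0.251, -0.572, 0.205] pointing down, gripper open.
Joint ranges: [-2.81, 2.81], [-0.39, 2.02], [-1.27, 1.25], [0.06, 2.57], [-1.19, 4.33], [0.19, 2], [-2.82, 2.82]. Speed limits (rad/s): [1.89, 1.89, 2.39, 2.39, 3.01, 3.01, 3.01].

INTERFACE

Orientations are given as a unit quaternion [x, y, z, w].
In Python, from rig import ctrl gives the robot as it stands. The module is installed in compiled form; this text tells all that it offers.
- The arm moves only by the shell command python3 -m crank 'ROWS' [OPENING]. ROWS is JSON, a list of rows, each an object of numbers: "tx", "ty", "tz": the shift along the tool's x, y, z scaled (see below); "wx", "wy", "wz": the turn, a rotation vector about the tool's x, y, z scaled (see below). A call has 1 to 8 rows; each row is the pose to reach, as a shift and turn from the pose commanded when the call began, along the tool's axes at that moment; what a row does not reach only later rows make up. The controller multiplies each number of a shift by 20 cm and each number of a turn by pi/4 rad. A row lasts 1/8 s, in which the tool goes at most 62.5 mm and 10.7 degrees, less where a joint would pass 70% of its speed; a pose out of reach is approached as far as the arm can. A call with a number of a shift or a turn outside -1 to 1 is refused whole. A call with a gripper value outside its range is refused whole. OPENING is the finger opening in mm, from 0 to 94, set as the call begins (- or left out, the last holds). The fingers move at their own pace and stop on an object; the grip force is fixed at half the most. Time passes only in rows, so rows that repeat a pose let the fingers close. It gives the time, the measured TCP pose, the force, the opening and the grip force at its end, in the units of the state.
- ctrl.observe(): the state, without advancing time (a new reading comes with each control period).
- ctrl.camera(name): name is "scene" or "side" or "wrist"; returns (picture, depth): 400x640x3 uint8, red, green, blue; 400x640 float32, m along the optical axis (not along the pixel's ray), 0 where there is no reading.
- ctrl.camera_model(name): a dict with "mtx" (3x3 intrinsics, pixels), "world_from_camera" (4x4, takes a point from camera to world coordinates). Camera axes: x right, y up, looking along -z (the intrinsics and any distortion apply to the point x, -y, -z); pixel columns grow to the right and rows downward; lengths in m; the calibration is good to about 2 mm. A picture is of the moment at which its call begins: read the wrist's pose just before it. camera_model takes no time and is no camera call; for the wrist camera it gives the pose at the moment of the call.
- ctrl.finish_job(): hands the job in; it is judged then, once.
The state is a dict: "time_s": time; "q": joint angles; "joint_velocities": joint speeds; "joint_torque": joint torques, N m; "tcp_pos": TCP position; "ee_rot": TCP orientation; "force": force on the tool from outside, world axes, zero at the start; "torque": the same for the moment, N m; "grip_width": finger opening in m; "grip_force": force on a finger pad.
Only numpy, scipy, OpenCV 4.12 (cv2) and the standard library are available. Lean on these libraries where they do the work, as an engineer would, in place of code of your own. Each camera call takes 0.05 s, during which the arm holds its last target. There are 200 camera calls.

TASK

Load the jars standing on the worktop (two or three of them) into the jar warmer through its front opening, the widest first and the slimmest last, each upright in the cup of its own size, turning the carousel by its handle to bring each cup to the opening. Then turn the carousel to its closed click, so that no cup is in the opening, and press the three keys fully one at a time, the small one first, then the medium one, then the large one. Leave everything else on the worktop where it is.

Things in the scene. Friction and masses are not known exactly. Their poses are not given: they have to be found in the camera images.
- warmer: jar warmer, fixed: white round base 330 mm across. A clear cover (wall 155 mm from the axis, roof from 55 mm outwards, its top 154 and underside 149 mm above the worktop) surrounds the carousel but for an opening of 116 degrees, open in front and above, centred on this body's -x. Jars go in only there. Origin on the turning axis at the worktop, z up
- carousel (a joint): carousel angle (rad), counter-clockwise seen from above, -0.08 to 3.22. A click mechanism holds it at four places: 0 = wide cup in the middle of the opening, 1.047 = middle cup, 2.094 = slim cup, 3.142 = closed (blank part in the opening, all cups under the cover). Let go within 0.4 of a click it settles there in 1 s (to 0.03 rad); turning takes up to 0.35 N m
- handle (a point): centre of the carousel's black grip bar, on the turning axis above the cover, 191 mm above the worktop; the bar is 76 mm long along this point's x, 14 mm thick along y, 34 mm high, on a stem 18 mm across. Turns with the carousel; at joint value 0 its axes are those of warmer
- cup_wide (a point): centre of the floor of the cup for the widest jar: a grey collar on the carousel, 30 mm high, inside diameter 72 mm, outside 80 mm; 100 mm from the turning axis, 46 mm above the worktop. The point turns with the carousel
- cup_mid (a point): centre of the floor of the cup for the middle jar: a grey collar on the carousel, 30 mm high, inside diameter 62 mm, outside 70 mm; 100 mm from the turning axis, 46 mm above the worktop. The point turns with the carousel
- cup_slim (a point): centre of the floor of the cup for the slimmest jar: a grey collar on the carousel, 30 mm high, inside diameter 52 mm, outside 60 mm; 100 mm from the turning axis, 46 mm above the worktop. The point turns with the carousel
- jar_wide: the widest jar, may be absent: white ceramic, heavy-bottomed, with a closed steel lid, straight and round, 66 mm across, 85 mm high (lid included; the lid, the top 13 mm, is 2 mm less across), about 350 g. Origin at the centre of its underside, z up along its axis
- jar_mid: the middle jar, may be absent: white ceramic, heavy-bottomed, with a closed steel lid, straight and round, 56 mm across, 85 mm high (lid included; the lid, the top 13 mm, is 2 mm less across), about 300 g. Origin at the centre of its underside, z up along its axis
- jar_slim: the slimmest jar, may be absent: white ceramic, heavy-bottomed, with a closed steel lid, straight and round, 46 mm across, 85 mm high (lid included; the lid, the top 13 mm, is 2 mm less across), about 250 g. Origin at the centre of its underside, z up along its axis
- key_small (a joint): travel of the small key (m): 0 up, 0.006 fully down; a spring returns it; fully down takes 5 N
- key_small_top (a point): centre of the top face of the small key, a round black key 20 mm across that is pressed straight down, on the white key box
- key_medium (a joint): travel of the medium key (m): 0 up, 0.006 fully down; a spring returns it; fully down takes 5 N
- key_medium_top (a point): centre of the top face of the medium key, a round black key 30 mm across that is pressed straight down, on the white key box
- key_large (a joint): travel of the large key (m): 0 up, 0.006 fully down; a spring returns it; fully down takes 5 N
- key_large_top (a point): centre of the top face of the large key, a round black key 42 mm across that is pressed straight down, on the white key box
- keybox: white key box, fixed, 100 mm (x) by 210 mm (y) by 35 mm high, with three keys in a row along its y axis, 65 mm apart, in any order. Origin at the centre of its underside
- egg_cup: bystander: blue plastic egg cup, 50 mm across, 58 mm high; origin at the centre of its underside
- mug: bystander: white ceramic mug, 80 mm across, 95 mm high, with a side handle (reaching about 75 mm from its axis); origin at the centre of its underside
- canister: bystander: closed aluminium canister, 84 mm across, 130 mm high; origin at the centre of its underside
- teaspoon: bystander: stainless teaspoon, 140 mm long, lying flat; origin at the centre of its underside
- saucer: bystander: white saucer, 140 mm across, 18 mm high; origin at the centre of its underside
- oil_bottle: bystander: closed brown oil bottle, 52 mm across, 160 mm high; origin at the centre of its underside
Mind the look-alikes: they are no part of the job. Leave any green or turquoise look-alike of the jar_slim alone.

How it is judged:
On the way, in this order (a step that is already met when the one before it is completed fails the run):
1. the widest jar stands in its own cup and is let go (distance between jar_wide and cup_wide below 0.008 m and angle between jar_wide's own z axis and vertical below 0.08 rad and contact force between the fingers and jar_wide below 0.3 N), for 0.2 s.
2. the middle jar stands in its own cup and is let go (distance between jar_mid and cup_mid below 0.008 m and angle between jar_mid's own z axis and vertical below 0.08 rad and contact force between the fingers and jar_mid below 0.3 N), for 0.2 s.
3. the slimmest jar stands in its own cup and is let go (distance between jar_slim and cup_slim below 0.008 m and angle between jar_slim's own z axis and vertical below 0.08 rad and contact force between the fingers and jar_slim below 0.3 N), for 0.2 s.
4. the carousel is turned to the closed click, all jars seated (value of joint carousel between 3.02 and 3.25 rad and distance between jar_wide and cup_wide below 0.008 m and angle between each of jar_wide, jar_mid, jar_slim's own z axis and vertical below 0.08 rad and distance between jar_mid and cup_mid below 0.008 m and distance between jar_slim and cup_slim below 0.008 m), for 0.3 s.
5. the small key alone is pressed (value of joint key_small above 0.004 m and value of joint carousel between 3.02 and 3.25 rad and value of joint each of key_medium, key_large below 0.002 m), for 0.05 s.
6. the medium key alone is pressed (value of joint key_medium above 0.004 m and value of joint carousel between 3.02 and 3.25 rad and value of joint each of key_small, key_large below 0.002 m), for 0.05 s.
7. the large key alone is pressed (value of joint key_large above 0.004 m and value of joint carousel between 3.02 and 3.25 rad and value of joint each of key_small, key_medium below 0.002 m), for 0.05 s.
At the end, for the whole second after the job is handed in: Every jar present stands in its own cup (origin within 8 mm of the cup floor's centre, tilt under 0.08 rad), released and at rest; the carousel is at rest at the closed click (3.02 to 3.25 rad); all keys are up again (under 2 mm) (all of step 4 and velocity of joint carousel between -0.05 and 0.05 rad/s and contact force between the fingers and jar_wide below 0.3 N and contact force between the fingers and jar_mid below 0.3 N and contact force between the fingers and jar_slim below 0.3 N and linear speed of each of jar_wide, jar_mid, jar_slim below 0.03 m/s and value of joint each of key_small, key_medium, key_large below 0.002 m); the robot touches nothing.
It fails at once if a bystander (egg cup, mug, canister, teaspoon, saucer, oil bottle) is moved more than 40 mm (distance of any of egg_cup, mug, canister, teaspoon, saucer, oil_bottle from where it was at the start of the episode above 0.04 m).
Of jar_wide, jar_mid, jar_slim only 2 to 3 are there at a start; the rules pass over those that are not, and their reading is None.
At some moment in a run one of jar_wide, jar_mid, jar_slim may be knocked a few centimetres aside while the robot is not near it.
It also fails if it takes over 210 s, if anything falls off the work surface, if the arm or the gripper's body presses on something with over 40 N, if the wrist force passes 120 N, or if a joint passes its speed limit or range.

## Working session

There is one attempt and no reset: what is moved stays moved. The work goes in short steps, Python scripts to look and compute and a shell command to move; the robot and the scene stay as the last step left them, time stands still between calls to the robot, and variables do not carry over. Pictures are saved under pics/ and viewed, at most 14 in all, crops included, and the job is handed in when it is done.

```bash
mkdir -p pics; ls
cat > h.py <<'E'
import numpy as np, cv2
from rig import ctrl
from scipy.spatial.transform import Rotation as R
def snap(n,f=None):
    M=ctrl.camera_model(n); im,d=ctrl.camera(n)
    if f: cv2.imwrite('pics/'+f,im[:,:,::-1])
    return im,d,M
def rays(M,uv):
    uv=np.atleast_2d(uv).astype(float); K=np.array(M['mtx']); T=np.array(M['world_from_camera'])
    c=np.c_[(uv[:,0]-K[0,2])/K[0,0],-(uv[:,1]-K[1,2])/K[1,1],-np.ones(len(uv))]
    return T[:3,3],c@T[:3,:3].T
def onz(M,uv,z):
    o,r=rays(M,uv); return o+r*((z-o[2])/r[:,2])[:,None]
def cloud(M,d):
    v,u=np.mgrid[:d.shape[0],:d.shape[1]]
    o,r=rays(M,np.c_[u.ravel(),v.ravel()]); P=o+r*d.ravel()[:,None]; P[d.ravel()==0]=np.nan
    return P.reshape(d.shape+(3,))
def proj(M,P):
    K=np.array(M['mtx']); T=np.array(M['world_from_camera'])
    c=(np.atleast_2d(P)-T[:3,3])@T[:3,:3]
    return np.c_[K[0,0]*c[:,0]/-c[:,2]+K[0,2],-K[1,1]*c[:,1]/-c[:,2]+K[1,2]]
def go(p,yaw=None):
    """rows' numbers to get TCP to p, tool down, tool-y axis at world yaw (mod pi)"""
    s=ctrl.observe(); Rt=R.from_quat(s['ee_rot']); 
    t=Rt.inv().apply(np.array(p)-s['tcp_pos'])/0.2
    m=Rt.as_matrix(); out='t '+str(t.round(3))
    cur=np.arctan2(m[1,1],m[0,1]); yw=cur if yaw is None else yaw
    k=(yw-cur+np.pi/2)%np.pi-np.pi/2
    for a in (k,k-np.sign(k)*np.pi):
        y=np.array([np.cos(cur+a),np.sin(cur+a),0]); z=np.array([0,0,-1]); x=np.cross(y,z)
        w=(Rt.inv()*R.from_matrix(np.c_[x,y,z])).as_rotvec()/(np.pi/4)
        out+=' | w '+str(w.round(3))
    print(out,'q7',round(s['q'][6],2))
E
python3 - <<'E'
from h import *
s=ctrl.observe(); print(s)
for n in('scene','side','wrist'):
    im,d,M=snap(n,n+'0.png'); print(n,np.array(M['world_from_camera']).round(3).tolist(),np.array(M['mtx']).round(1).tolist(),[k for k in M])
E
```

```text
pics
{'time_s': 0.0, 'q': array([ 1.115486  ,  0.41796193, -0.01027709,  1.61416715,  0.00470991,
        1.11070289, -0.05300432]), 'joint_velocities': array([-0.00151374, -0.00073721,  0.00010712,  0.0020952 ,  0.00128708,
       -0.00198665,  0.00096282]), 'joint_torque': array([ 1.30937835e-03, -8.51245451e+01,  6.39985688e-01, -4.25995946e+01,
       -4.88574011e-02,  1.86850730e-02,  8.64844742e-05]), 'tcp_pos': array([ 0.25113298, -0.57191548,  0.20483589]), 'ee_rot': array([ 9.78672778e-01,  2.05424495e-01, -1.78489964e-04, -5.81358303e-04]), 'force': array([0.0229566 , 0.26965388, 0.32242812]), 'torque': array([ 0.04781271,  0.00226208, -0.01144148]), 'grip_force': 0.0, 'grip_width': 0.09439648152278401}
scene [[-0.018, -0.809, 0.587, 1.279], [1.0, -0.015, 0.009, 0.016], [0.001, 0.587, 0.809, 1.216], [0.0, 0.0, 0.0, 1.0]] [[447.7, 0.0, 314.3], [0.0, 447.7, 198.0], [0.0, 0.0, 1.0]] ['mtx', 'world_from_camera']
side [[-0.899, 0.283, -0.335, 0.037], [-0.439, -0.551, 0.71, 0.952], [0.016, 0.785, 0.619, 0.963], [0.0, 0.0, 0.0, 1.0]] [[456.1, 0.0, 306.4], [0.0, 456.1, 188.3], [0.0, 0.0, 1.0]] ['mtx', 'world_from_camera']
wrist [[0.403, 0.891, 0.209, 0.312], [-0.915, 0.392, 0.091, -0.545], [-0.001, -0.228, 0.974, 0.384], [0.0, 0.0, 0.0, 1.0]] [[308.0, 0.0, 319.4], [0.0, 308.0, 195.3], [0.0, 0.0, 1.0]] ['mtx', 'world_from_camera']
```

View pics/scene0.png

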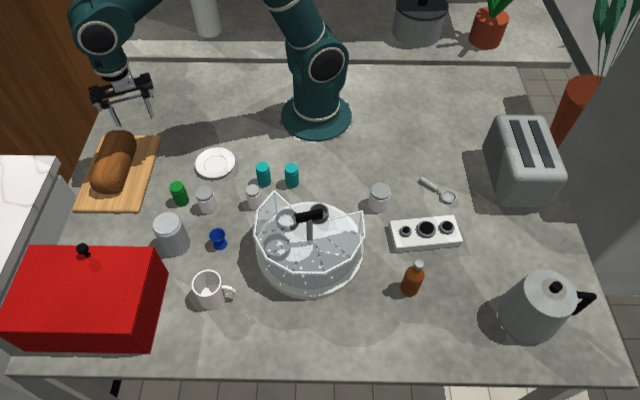

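View pics/side0.png

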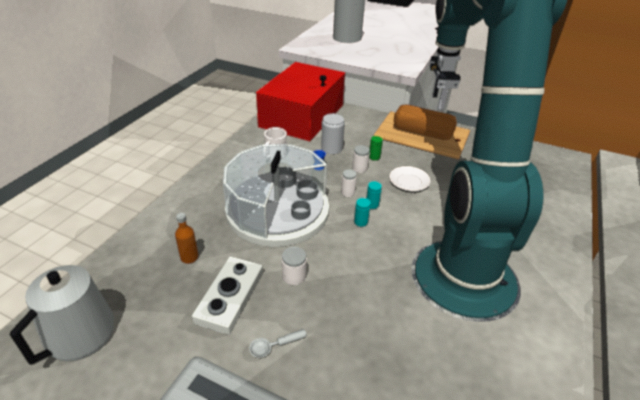

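Scene: white steel-lidded jars at (205,200), (253,196) and (379,197). Look-alikes: turquoise (263,174) and (291,175), green (179,193). The canister is at (170,233), the warmer around (310,245) with its black handle at (309,215), and the key box at (426,232). The side view agrees, with the wide-looking jar at (293,265) and the cups visible through the opening.

```bash
cat >> h.py <<'E'
def circ(P):
    A=np.c_[2*P[:,:2],np.ones(len(P))]; b=(P[:,:2]**2).sum(1); x=np.linalg.lstsq(A,b,rcond=None)[0]
    return x[:2],np.sqrt(x[2]+x[:2]@x[:2])
def top(P,c,lo,hi,rad=0.06):
    q=P.reshape(-1,3); m=(q[:,2]>lo)&(q[:,2]<hi)&(np.hypot(*(q[:,:2]-c).T)<rad); return q[m]
E
python3 - <<'E'
from h import *
big=[]
for n in('scene','side'):
    im,d,M=snap(n); P=cloud(M,d)
    L={'scene':dict(A=(205,192),B=(253,188),C=(379,188),turq1=(263,166),turq2=(291,167),green=(179,185)),
       'side':dict(A=(361,151),B=(349,174),C=(293,253))}[n]
    for k,uv in L.items():
        c=onz(M,uv,.085)[0]; q=top(P,c[:2],.079,.092,.045)
        if len(q)<5: print(n,k,c,len(q));continue
        (c2,rad),ang=cv2.minEnclosingCircle((q[:,:2]*1000).astype(np.float32)),0
        print(n,k,c.round(3),len(q),'ctr',np.round(c2,1),'r',round(rad,1),'z',np.median(q[:,2]).round(4))
    hsv=cv2.cvtColor(im,cv2.COLOR_RGB2HSV)
    # keys & handle: dark pixels
    m=((hsv[...,2]<60)).astype(np.uint8)
    nl,lab,st,ce=cv2.connectedComponentsWithStats(m)
    for i in range(1,nl):
        if 25<st[i,4]<1500:
            p=np.nanmedian(P[lab==i],0); 
            if abs(p[1])<.6 and .2<p[0]<1: print(n,'dark',ce[i].round(1),st[i,4],p.round(3))
    # keybox
    q=top(P,onz(M,(426,229) if n=='scene' else (228,290),.035)[0][:2],.028,.04,.14)
    r=cv2.minAreaRect((q[:,:2]*1000).astype(np.float32)); print('box',r,len(q))
    big.append(cv2.resize(im[185:300,240:380] if n=='scene' else im[120:245,215:335],None,fx=4,fy=4,interpolation=cv2.INTER_CUBIC))
h=min(b.shape[0] for b in big); big=np.hstack([b[:h,:400*2] for b in big]); big=cv2.resize(big,(800,int(big.shape[0]*800/big.shape[1])))
cv2.imwrite('pics/warm.png',big[:,:,::-1])
E
```

```text
scene A [ 0.441 -0.342  0.085] 193 ctr [ 440.3 -347.8] r 29.0 z 0.0852
scene B [ 0.422 -0.193  0.085] 132 ctr [ 426.5 -195.1] r 22.7 z 0.0847
scene C [0.415 0.207 0.085] 271 ctr [422.  211.8] r 32.7 z 0.0856
scene turq1 [ 0.331 -0.169  0.085] 118 ctr [ 331.4 -173. ] r 23.1 z 0.0854
scene turq2 [ 0.333 -0.076  0.085] 118 ctr [334.9 -76.2] r 24.0 z 0.0852
scene green [ 0.415 -0.43   0.085] 126 ctr [ 417.8 -438.2] r 23.4 z 0.0852
scene dark [97.4 38.3] 766 [ 0.306 -0.544  0.543]
scene dark [115.4  76.5] 145 [ 0.277 -0.556  0.399]
scene dark [118.8  90.8] 835 [ 0.259 -0.596  0.343]
scene dark [493.2 153.8] 802 [0.272 0.596 0.093]
scene dark [311.5 215. ] 354 [0.595 0.001 0.193]
scene dark [446.8 225.5] 68 [0.534 0.41  0.056]
scene dark [426.2 227.6] 139 [0.543 0.346 0.056]
scene dark [405.4 229.6] 35 [0.55  0.281 0.056]
scene dark [ 82.7 249.5] 120 [ 0.713 -0.596  0.199]
scene dark [402.9 286.5] 33 [0.729 0.26  0.033]
scene dark [555.2 286.9] 110 [0.802 0.595 0.209]
scene dark [458.9 384.4] 45 [ 0.978  0.392 -0.019]
scene dark [508.9 385.4] 80 [ 0.978  0.527 -0.02 ]
box ((538.1317749023438, 348.46282958984375), (103.90362548828125, 210.7267303466797), 8.068857192993164) 1344
side A [ 0.436 -0.33   0.085] 103 ctr [ 441.  -345.2] r 29.0 z 0.0828
side B [ 0.423 -0.185  0.085] 92 ctr [ 425.9 -191.9] r 23.9 z 0.0827
side C [0.423 0.209 0.085] 352 ctr [418.4 213.4] r 33.2 z 0.0836
side dark [439.4   8.5] 126 [ 0.296 -0.523  0.537]
side dark [447.2  52.8] 82 [ 0.249 -0.542  0.399]
side dark [441.6  73.8] 297 [ 0.256 -0.526  0.34 ]
side dark [322.6  79.4] 28 [ 0.705 -0.59   0.193]
side dark [275.1 163. ] 118 [0.585 0.012 0.199]
side dark [239.1 266.2] 31 [0.542 0.29  0.054]
side dark [228.  284.3] 164 [0.534 0.354 0.055]
side dark [216.1 304.1] 91 [0.525 0.418 0.055]
box ((535.4703369140625, 350.4693908691406), (101.223876953125, 212.50209045410156), 7.722362518310547) 1860
```

View pics/warm.png

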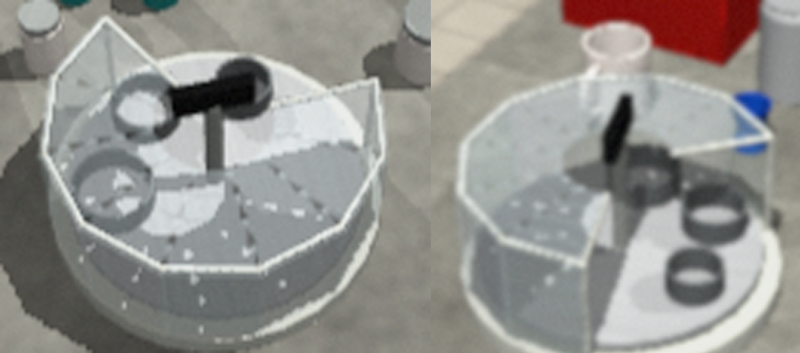

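Run:
```python
from h import *
for n,cs in(('scene',[(274.1,190.9),(362.8,211)]),('side',[(325.2,163.9),(265,205)])):
    im,d,M=snap(n); P=cloud(M,d)
    a=onz(M,cs,.154); print(n,'corners',a.round(3).tolist())
    hsv=cv2.cvtColor(im,cv2.COLOR_RGB2HSV); dark=hsv[...,2]<70
    q=P[dark]; q=q[(q[:,2]>.17)&(q[:,2]<.225)&(np.hypot(q[:,0]-.6,q[:,1])<.08)]
    r=cv2.minAreaRect((q[:,:2]*1000).astype(np.float32)); print('handle',r,len(q)); t=q[q[:,2]>.203]; print(' top',cv2.minAreaRect((t[:,:2]*1000).astype(np.float32)),len(t),t[:,2].max())
    # collars: dark grey pixels onto z .076
    q=P.reshape(-1,3); m=(np.abs(q[:,2]-.076)<.006)&(np.hypot(q[:,0]-.6,q[:,1])<.16)
    q=q[m]; h,_,_=np.histogram2d(q[:,0],q[:,1],bins=[np.arange(.44,.76,.02),np.arange(-.16,.17,.02)]); print(h.astype(int))
    # base rim: white pixels at z~? 
    q=P.reshape(-1,3); m=(q[:,2]>.01)&(q[:,2]<.05)&(np.hypot(q[:,0]-.6,q[:,1])<.2); qq=q[m]
    hh=np.histogram(qq[:,2],bins=np.arange(.01,.051,.004)); print(hh[0])
    r=cv2.minEnclosingCircle((qq[:,:2]*1000).astype(np.float32)); print('base',r)
```

```text
scene corners [[0.484, -0.116, 0.154], [0.551, 0.143, 0.154]]
handle ((596.092529296875, -9.80621337890625), (17.344423294067383, 74.61796569824219), 17.758525848388672) 261
 top ((595.1648559570312, -9.991134643554688), (16.328975677490234, 74.41094970703125), 16.28385353088379) 126 0.21291896237889918
[[ 0  0  0  0  0  0  0  0  0  0  0  0  0  0  0  0]
 [ 0  0  0  0  0  0  0  4 12 13  0  0  0  0  0  0]
 [ 0  0  0  0  0  0  0  8  0  3  7  0  0  0  0  0]
 [ 0  0  0  0  0  1  0  0  0  4  7  0  0  0  0  0]
 [ 0  0  0  0  0  0  0  0  0  7  0  0  0  0  0  0]
 [ 0  0  0  0  7  7  0  0  0  0  0  0  0  0  0  0]
 [ 0  0  0  0  0  0  0  0  0  0  0  0  0  0  0  0]
 [ 0  0  0  0  0  0  0  4  0  0  0  0  0  0  0  1]
 [ 0  0  0  0  1  0  0  5  0  0  0  0  0  0  0  0]
 [ 0  0  0  0  0  0  0  0  0  0  0  0  0  0  0  1]
 [ 0  1  0  0  0  0  0  0  0  0  0  0  0  0  3  3]
 [ 0  0  0  0  0  0  0  0  0  0  0  0  0  0  5  0]
 [ 0  0  0  0  0  0  0  0  0  0  0  0  0  5  0  0]
 [ 0  0  4  0  0  0  0  0  0  0  0  0 10  8  0  0]
 [ 0  0  3 12  6  0  0  0  0  0  6 12  5  0  0  0]]
[ 56  65  49  74 234 205  81 
[... 566 characters left out ...]
  9  0  0  0  0  0]
 [ 0  0 12  1  0 11  0  1  6  6  0  0  0  0  0  0]
 [ 0  0  2 10  7  4  0  0  0  0  0  0  0  0  0 16]
 [ 0  0  1  0  0  0  0  0  0  0  0  0  0  0  0 19]
 [ 0  7  4  6  8  0  0 11  7  0  0  0  0  0  0 16]
 [ 1  3  0  0 10  0  0  0  0  0  0  0  0  0  0 19]
 [ 4  7  0  0  0  0  0  0  0  0  0  0  0  0  0 19]
 [ 7  5  0  2  4  0  0  0  0  0  0  0  0  0  7  4]
 [ 0  0  0  0  0  0  0  0  0  0  0  0  0  0  8  0]
 [ 0  3  0  0  0  0  0  0  0  0  0  0  0  6  3  0]
 [ 0  0  1  0  0  0  0  0  0  0  0  0  0  3  0  0]
 [ 0  0  0  0  1  0  0  0  0  0  0  0  0  0  0  0]]
[  97   91   96  177  483  162  114  357 1358  493]
base ((591.5820922851562, -5.645997524261475), 165.67477416992188)
```

Warmer centre is about (0.594,-0.008), with the opening facing 165°. The carousel sits at 2.094 with the slim cup at the front. Jars: wide C (0.42,0.212), mid A (0.44,-0.347), slim B (0.426,-0.194). The turquoise and green ones are look-alikes. I'll go to the handle and look from close by.

```bash
python3 -m crank '[{"tx":0,"ty":0,"tz":-0.5},{"tx":0,"ty":0,"tz":-0.5},{"tx":0.45,"ty":-0.3,"tz":-0.5},{"tx":0.9,"ty":-0.6,"tz":-0.5},{"tx":0.9,"ty":-0.6,"tz":-0.5},{"tx":0.9,"ty":-0.6,"tz":-0.5}]' 
python3 -m crank '[{"tx":0.3,"ty":-0.2},{"tx":0.6,"ty":-0.4},{"tx":0.9,"ty":-0.6},{"tx":0.9,"ty":-0.6},{"tx":0.9,"ty":-0.6}]'
python3 -m crank '[{"tx":0.2,"ty":-0.2},{"tx":0.4,"ty":-0.4},{"tx":0.4,"ty":-0.64},{"tx":0.4,"ty":-0.64},{"tx":0.4,"ty":-0.64}]'
python3 -m crank '[{"wz":-0.2},{"wz":-0.4},{"wz":-0.6},{"wz":-0.8},{"wz":-0.9},{"wz":-0.9},{"wz":-0.9}]'
python3 -m crank '[{"wz":-0.2},{"wz":-0.4},{"wz":-0.6},{"wz":-0.8},{"wz":-0.91},{"wz":-0.91},{"wz":-0.91}]'
python3 - <<'E'
from h import *
s=ctrl.observe(); print(s['tcp_pos'],s['q'],s['time_s']); im,d,M=snap('wrist','w1.png'); go((.594,-.008,.30),np.radians(15)); print(np.array(M['world_from_camera']).round(2))
E
```

```text
[ 0.2512624  -0.57215795  0.20529215] [ 1.11551193  0.41752926 -0.01030612  1.61372405  0.00468723  1.11070791
 -0.05297455] 0.35
t [ 2.703 -1.894 -0.473] | w [-0.    -0.    -1.806] | w [-0.     0.     2.194] q7 -0.05
[[ 0.4   0.89  0.21  0.31]
 [-0.92  0.39  0.09 -0.55]
 [-0.   -0.23  0.97  0.38]
 [ 0.    0.    0.    1.  ]]$[0]: bad value
$[0]: bad value
$[0]: bad value
$[0]: bad value
$[0]: bad value
```

View pics/w1.png

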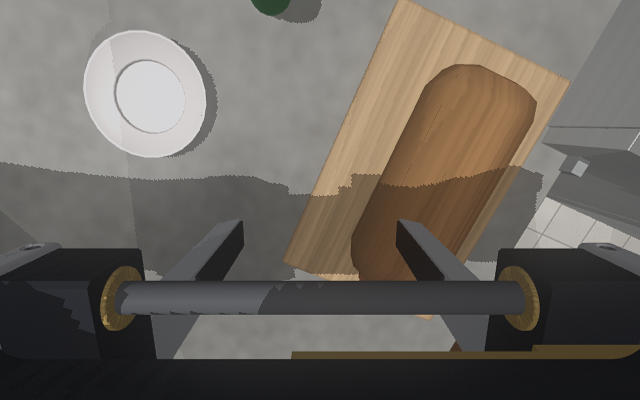

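The arm hasn't moved: the wrist view still shows the start pose (saucer at (145,95)). The rows were refused, so I'll try giving all six numbers.

```bash
python3 -m crank '[{"tx":0,"ty":0,"tz":-0.25,"wx":0,"wy":0,"wz":0},{"tx":0,"ty":0,"tz":-0.5,"wx":0,"wy":0,"wz":0},{"tx":0,"ty":0,"tz":-0.5,"wx":0,"wy":0,"wz":0}]'
```

```text
time_s: 0.78
tcp_pos: [0.2519, -0.5735, 0.3094]
ee_rot: [0.979, 0.205, 0.001, 0.003]
force: [-0.3, -0.7, -0.6]
grip_width: 0.0939
grip_force: 0.0
```

```bash
python3 -m crank '[{"tx":0.3,"ty":-0.2,"tz":0,"wx":0,"wy":0,"wz":0},{"tx":0.6,"ty":-0.4,"tz":0,"wx":0,"wy":0,"wz":0},{"tx":0.9,"ty":-0.63,"tz":0,"wx":0,"wy":0,"wz":0},{"tx":0.9,"ty":-0.63,"tz":0,"wx":0,"wy":0,"wz":0}]' 
python3 -m crank '[{"tx":0.3,"ty":-0.2,"tz":0,"wx":0,"wy":0,"wz":0},{"tx":0.6,"ty":-0.4,"tz":0,"wx":0,"wy":0,"wz":0},{"tx":0.9,"ty":-0.63,"tz":0,"wx":0,"wy":0,"wz":0},{"tx":0.9,"ty":-0.63,"tz":0,"wx":0,"wy":0,"wz":0}]' 
python3 -m crank '[{"tx":0.3,"ty":-0.2,"tz":0,"wx":0,"wy":0,"wz":0},{"tx":0.6,"ty":-0.4,"tz":0,"wx":0,"wy":0,"wz":0},{"tx":0.9,"ty":-0.63,"tz":0,"wx":0,"wy":0,"wz":0},{"tx":0.9,"ty":-0.63,"tz":0,"wx":0,"wy":0,"wz":0}]' 
python3 -m crank '[{"tx":0,"ty":0,"tz":0,"wx":0,"wy":0,"wz":-0.2},{"tx":0,"ty":0,"tz":0,"wx":0,"wy":0,"wz":-0.4},{"tx":0,"ty":0,"tz":0,"wx":0,"wy":0,"wz":-0.6},{"tx":0,"ty":0,"tz":0,"wx":0,"wy":0,"wz":-0.8},{"tx":0,"ty":0,"tz":0,"wx":0,"wy":0,"wz":-0.9}]'
python3 -m crank '[{"tx":0,"ty":0,"tz":0,"wx":0,"wy":0,"wz":-0.2},{"tx":0,"ty":0,"tz":0,"wx":0,"wy":0,"wz":-0.4},{"tx":0,"ty":0,"tz":0,"wx":0,"wy":0,"wz":-0.6},{"tx":0,"ty":0,"tz":0,"wx":0,"wy":0,"wz":-0.8},{"tx":0,"ty":0,"tz":0,"wx":0,"wy":0,"wz":-0.91},{"tx":0,"ty":0,"tz":0,"wx":0,"wy":0,"wz":-0.91}]'
python3 - <<'E'
from h import *
s=ctrl.observe(); print(s['tcp_pos'],s['q'],s['time_s']); im,d,M=snap('wrist','w2.png'); go((.594,-.008,.30),np.radians(15)); print(np.array(M['world_from_camera']).round(2))
E
```

```text
time_s: 1.27
tcp_pos: [0.3669, -0.3814, 0.305]
ee_rot: [0.978, 0.207, 0.0, -0.0]
force: [0.1, -0.7, -0.0]
grip_width: 0.0942
grip_force: 0.0
time_s: 1.78
tcp_pos: [0.4806, -0.1935, 0.3049]
ee_rot: [0.978, 0.207, -0.0, -0.0]
force: [-0.6, -0.3, 0.3]
grip_width: 0.0941
grip_force: 0.0
time_s: 2.28
tcp_pos: [0.5944, -0.0056, 0.3045]
ee_rot: [0.978, 0.207, -0.0, -0.001]
force: [0.6, 0.4, 0.4]
grip_width: 0.094
grip_force: 0.0
time_s: 2.9
tcp_pos: [0.5935, -0.0091, 0.3046]
ee_rot: [0.846, 0.533, -0.0, -0.0]
force: [1.0, 0.3, -0.6]
grip_width: 0.0942
grip_force: 0.0
time_s: 3.65
tcp_pos: [0.5935, -0.0091, 0.3047]
ee_rot: [0.608, 0.794, -0.0, -0.0]
force: [-0.5, 0.2, -0.3]
grip_width: 0.0939
grip_force: 0.0
[ 0.59352515 -0.00910208  0.30472561] [ 0.46533902  0.34976024 -0.65365986  1.55043883  0.21647953  1.31597484
  0.04999048] 3.65
t [0.005 0.004 0.024] | w [-0.001 -0.001  0.001] | w [ 1.000e-03 -1.000e-03 -3.999e+00] q7 0.05
[[ 0.97 -0.25 -0.06  0.58]
 [ 0.26  0.94  0.22  0.05]
 [-0.   -0.23  0.97  0.48]
 [ 0.    0.    0.    1.  ]]
```

View pics/w2.png

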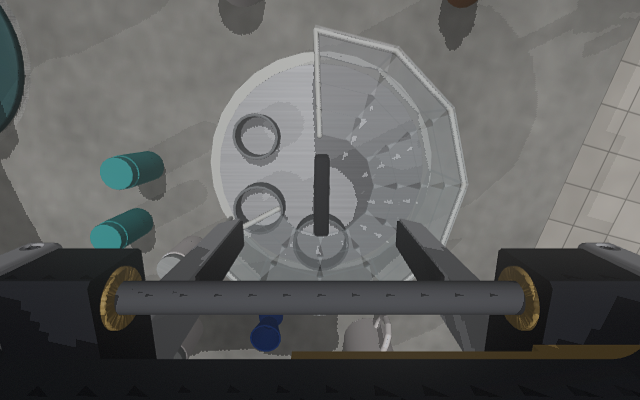

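The view shows the handle bar (321,154)–(321,237) and cups at (257,136), (260,205), (320,240). The cover wall is on the right and the opening on the left.

Run:
```python
from h import *
im,d,M=snap('wrist'); P=cloud(M,d)
hsv=cv2.cvtColor(im,cv2.COLOR_RGB2HSV)
m=np.zeros(d.shape,np.uint8); m[145:242,305:338]=(hsv[145:242,305:338,2]<60)
ys,xs=np.nonzero(m); q=P[ys,xs]; q=q[q[:,2]>.2]; print('bar z',np.median(q[:,2]),cv2.minAreaRect((q[:,:2]*1000).astype(np.float32)))
for n,uv in(('slim',(257,136)),('mid',(260,205)),('wide',(320,240))):
    c=onz(M,uv,.076)[0]; q=top(P,c[:2],.070,.082,.05); print(n,c.round(3),len(q)); 
    if len(q)>10: print('   enc',cv2.minEnclosingCircle((q[:,:2]*1000).astype(np.float32)),'lsq',circ(q))
print('corners',onz(M,[(316,29),(239,220)],.154).round(3).tolist())
q=P.reshape(-1,3); q=q[(q[:,2]>.036)&(q[:,2]<.05)&(np.hypot(q[:,0]-.594,q[:,1]+.008)<.2)]; print('disc',cv2.minEnclosingCircle((q[:,:2]*1000).astype(np.float32)))
```

```text
bar z 0.20780776554554628 ((595.4569702148438, -9.108806610107422), (13.279692649841309, 74.76148986816406), 14.856287002563477)
slim [0.502 0.018 0.076] 486
   enc ((499.4566345214844, 16.129722595214844), 29.97122573852539) lsq (array([0.49989309, 0.01645857]), np.float64(0.027665692366212958))
mid [ 0.526 -0.072  0.076] 298
   enc ((525.0648803710938, -80.08138275146484), 34.87721633911133) lsq (array([ 0.52534316, -0.07952649]), np.float64(0.03263440663541282))
wide [ 0.619 -0.1    0.076] 131
   enc ((621.6314086914062, -106.34732818603516), 40.03443908691406) lsq (array([ 0.62120442, -0.1057663 ]), np.float64(0.03793297077387936))
corners [[0.55, 0.14, 0.154], [0.517, -0.071, 0.154]]
disc ((598.7435913085938, -11.094168663024902), 157.360107421875)
```

```bash
python3 -m crank '[{"tx":0,"ty":0.01,"tz":0.2,"wx":0,"wy":0,"wz":0},{"tx":0,"ty":0.01,"tz":0.4,"wx":0,"wy":0,"wz":0},{"tx":0,"ty":0.01,"tz":0.6,"wx":0,"wy":0,"wz":0},{"tx":0,"ty":0.01,"tz":0.615,"wx":0,"wy":0,"wz":0},{"tx":0,"ty":0.01,"tz":0.615,"wx":0,"wy":0,"wz":0}]' 60
python3 -m crank '[{"tx":0,"ty":0,"tz":0,"wx":0,"wy":0,"wz":0},{"tx":0,"ty":0,"tz":0,"wx":0,"wy":0,"wz":0},{"tx":0,"ty":0,"tz":0,"wx":0,"wy":0,"wz":0},{"tx":0,"ty":0,"tz":0,"wx":0,"wy":0,"wz":0},{"tx":0,"ty":0,"tz":0,"wx":0,"wy":0,"wz":0},{"tx":0,"ty":0,"tz":0,"wx":0,"wy":0,"wz":0}]' 0
```

```text
time_s: 4.38
tcp_pos: [0.5962, -0.0083, 0.1837]
ee_rot: [0.608, 0.794, 0.0, 0.0]
force: [0.3, -0.1, 0.6]
grip_width: 0.0597
grip_force: 0.0
time_s: 5.12
tcp_pos: [0.5952, -0.0087, 0.1824]
ee_rot: [0.608, 0.794, -0.0, -0.0]
force: [-5.1, -0.5, 4.2]
grip_width: 0.0143
grip_force: 30.0
```

Gripped (14.3 mm, 30 N). I'll turn it 40° clockwise and check how it tracks.

```bash
python3 -m crank '[{"tx":0,"ty":0,"tz":0,"wx":0,"wy":0,"wz":0.11},{"tx":0,"ty":0,"tz":0,"wx":0,"wy":0,"wz":0.22},{"tx":0,"ty":0,"tz":0,"wx":0,"wy":0,"wz":0.33},{"tx":0,"ty":0,"tz":0,"wx":0,"wy":0,"wz":0.44},{"tx":0,"ty":0,"tz":0,"wx":0,"wy":0,"wz":0.55},{"tx":0,"ty":0,"tz":0,"wx":0,"wy":0,"wz":0.66},{"tx":0,"ty":0,"tz":0,"wx":0,"wy":0,"wz":0.77},{"tx":0,"ty":0,"tz":0,"wx":0,"wy":0,"wz":0.89}]' 0
cat > bar.py <<'E'
from h import *
s=ctrl.observe(); m=R.from_quat(s['ee_rot']).as_matrix(); print('tool y yaw',np.degrees(np.arctan2(m[1,1],m[0,1])).round(1),'q7',s['q'][6].round(2),'t',s['time_s'])
im,d,M=snap('wrist'); P=cloud(M,d)
C=np.array([.5955,-.0091])
def cups():
    # slots: angle of grey collars from axis at z~.076
    q=P.reshape(-1,3); rr=np.hypot(*(q[:,:2]-C).T); q=q[(abs(q[:,2]-.075)<.003)&(rr<.145)&(rr>.055)]
    a=np.degrees(np.arctan2(q[:,1]-C[1],q[:,0]-C[0]))%360
    h=np.histogram(a,bins=np.arange(0,361,10))[0]; print(dict((int(i*10),int(x)) for i,x in enumerate(h) if x>8))
cups()
im,d,M=snap('scene'); P=cloud(M,d); q=P[(im.max(2)<70)]; q=q[(q[:,2]>.2)&(q[:,2]<.216)&(np.hypot(*(q[:,:2]-C).T)<.06)]
print('scene bar',cv2.minAreaRect((q[:,:2]*1000).astype(np.float32)),len(q)); cups()
E
python3 bar.py
```

```text
time_s: 6.12
tcp_pos: [0.5962, -0.0087, 0.1824]
ee_rot: [0.844, 0.537, 0.0, 0.0]
force: [5.2, -1.7, -2.9]
grip_width: 0.014
grip_force: 30.0
tool y yaw -25.1 q7 -0.65 t 6.125
{110: 43, 120: 171, 130: 274, 140: 80, 160: 190, 170: 200, 180: 88, 190: 63, 250: 25}
scene bar ((605.1262817382812, 7.826382637023926), (36.361297607421875, 14.033208847045898), 50.1067008972168) 56
{130: 16, 160: 11, 220: 10}
```

Tracks well (slim cup 165°→125°). Continuing by 80° more.

```bash
for i in 1; do :; done
python3 -m crank '[{"tx":0,"ty":0,"tz":0,"wx":0,"wy":0,"wz":0.11},{"tx":0,"ty":0,"tz":0,"wx":0,"wy":0,"wz":0.22},{"tx":0,"ty":0,"tz":0,"wx":0,"wy":0,"wz":0.33},{"tx":0,"ty":0,"tz":0,"wx":0,"wy":0,"wz":0.44},{"tx":0,"ty":0,"tz":0,"wx":0,"wy":0,"wz":0.55},{"tx":0,"ty":0,"tz":0,"wx":0,"wy":0,"wz":0.66},{"tx":0,"ty":0,"tz":0,"wx":0,"wy":0,"wz":0.77},{"tx":0,"ty":0,"tz":0,"wx":0,"wy":0,"wz":0.89}]' 0
python3 -m crank '[{"tx":0,"ty":0,"tz":0,"wx":0,"wy":0,"wz":0.11},{"tx":0,"ty":0,"tz":0,"wx":0,"wy":0,"wz":0.22},{"tx":0,"ty":0,"tz":0,"wx":0,"wy":0,"wz":0.33},{"tx":0,"ty":0,"tz":0,"wx":0,"wy":0,"wz":0.44},{"tx":0,"ty":0,"tz":0,"wx":0,"wy":0,"wz":0.55},{"tx":0,"ty":0,"tz":0,"wx":0,"wy":0,"wz":0.66},{"tx":0,"ty":0,"tz":0,"wx":0,"wy":0,"wz":0.77},{"tx":0,"ty":0,"tz":0,"wx":0,"wy":0,"wz":0.89}]' 0
python3 -m crank '[{"tx":0,"ty":0,"tz":0,"wx":0,"wy":0,"wz":0},{"tx":0,"ty":0,"tz":0,"wx":0,"wy":0,"wz":0},{"tx":0,"ty":0,"tz":0,"wx":0,"wy":0,"wz":0}]' 60
python3 -m crank '[{"tx":0,"ty":0,"tz":-0.3,"wx":0,"wy":0,"wz":0},{"tx":0,"ty":0,"tz":-0.6,"wx":0,"wy":0,"wz":0},{"tx":0,"ty":0,"tz":-0.6,"wx":0,"wy":0,"wz":0},{"tx":0,"ty":0,"tz":-0.6,"wx":0,"wy":0,"wz":0}]' 94
python3 bar.py
python3 - <<'E'
from h import *
im,d,M=snap('scene'); P=cloud(M,d)
for k,c,h in(('wide',(.42,.2125),.085),('mid',(.440,-.347),.085),('slim',(.426,-.194),.085)):
    q=top(P,c,.08,.092,.06); print(k,cv2.minEnclosingCircle((q[:,:2]*1000).astype(np.float32)),len(q))
go((.421,.2125,.3))
E
```

```text
time_s: 7.22
tcp_pos: [0.5969, -0.0095, 0.1825]
ee_rot: [0.977, 0.215, 0.001, 0.001]
force: [11.8, -4.5, -6.0]
grip_width: 0.0135
grip_force: 30.2
time_s: 8.22
tcp_pos: [0.5969, -0.0105, 0.1825]
ee_rot: [0.991, -0.133, 0.001, 0.001]
force: [10.1, -9.9, -4.2]
grip_width: 0.0139
grip_force: 30.0
time_s: 8.6
tcp_pos: [0.5956, -0.0083, 0.1824]
ee_rot: [0.992, -0.13, -0.0, -0.0]
force: [0.0, 0.1, -0.4]
grip_width: 0.0402
grip_force: 0.0
time_s: 9.1
tcp_pos: [0.5954, -0.0084, 0.3021]
ee_rot: [0.991, -0.13, -0.0, -0.0]
force: [-1.1, 0.8, -0.4]
grip_width: 0.0804
grip_force: 0.0
tool y yaw -105.0 q7 -1.92 t 9.1
{50: 24, 80: 27, 90: 22, 100: 27, 110: 53, 120: 88, 140: 127, 150: 81, 160: 61, 170: 71, 180: 130}
scene bar ((596.19677734375, -9.803060531616211), (13.852051734924316, 74.56510925292969), 73.89871978759766) 125
{140: 18, 150: 17, 160: 15, 180: 9}
wide ((421.39715576171875, 212.1378173828125), 35.17995834350586) 262
mid ((440.3211669921875, -347.71514892578125), 29.57621955871582) 186
slim ((425.8529968261719, -195.35154724121094), 23.624736785888672) 132
t [-1.127 -0.842  0.008] | w [ 0.001  0.002 -0.   ] | w [ 0.001  0.002 -0.   ] q7 -1.92
```

```bash
python3 -m crank '[{"tx":-0.25,"ty":-0.19,"tz":0,"wx":0,"wy":0,"wz":0},{"tx":-0.5,"ty":-0.38,"tz":0,"wx":0,"wy":0,"wz":0},{"tx":-0.75,"ty":-0.57,"tz":0,"wx":0,"wy":0,"wz":0},{"tx":-1,"ty":-0.74,"tz":0,"wx":0,"wy":0,"wz":0},{"tx":-1,"ty":-0.84,"tz":0,"wx":0,"wy":0,"wz":0},{"tx":-1,"ty":-0.84,"tz":0,"wx":0,"wy":0,"wz":0}]' 94
python3 -m crank '[{"tx":-0.13,"ty":0,"tz":0,"wx":0,"wy":0,"wz":0},{"tx":-0.13,"ty":0,"tz":0,"wx":0,"wy":0,"wz":0},{"tx":-0.13,"ty":0,"tz":0,"wx":0,"wy":0,"wz":0}]' 94
cat > jar.py <<'E'
import sys
from h import *
c=np.array([float(sys.argv[1]),float(sys.argv[2])]); z0=float(sys.argv[3]) if len(sys.argv)>3 else .085
s=ctrl.observe(); print(s['tcp_pos'].round(4),'q7',s['q'][6].round(2))
im,d,M=snap('wrist',(sys.argv[4] if len(sys.argv)>4 else None)); P=cloud(M,d); q=top(P,c,z0-.006,z0+.006,.06)
if len(q)>10:
    (a,r)=cv2.minEnclosingCircle((q[:,:2]*1000).astype(np.float32)); print('enc',np.round(a,1),round(r,1),'med',np.median(q,0).round(4),len(q))
E
python3 jar.py .42 .2125 .085 w3.png; python3 -c "
from h import *
go((.421,.2125,.041))"
```

```text
time_s: 10.0
tcp_pos: [0.4455, 0.2065, 0.3018]
ee_rot: [0.992, -0.129, -0.001, 0.0]
force: [-0.2, -0.7, 0.8]
grip_width: 0.0937
grip_force: 0.0
time_s: 10.38
tcp_pos: [0.4214, 0.2113, 0.3022]
ee_rot: [0.991, -0.131, -0.0, 0.0]
force: [0.3, 0.7, -0.7]
grip_width: 0.0942
grip_force: 0.0
[0.4214 0.2113 0.3022] q7 -2.39
enc [422.  211.3] 31.8 med [0.4227 0.2113 0.085 ] 1822
t [-0.003 -0.005  1.306] | w [ 0.     0.001 -0.   ] | w [ 0.     0.001 -0.   ] q7 -2.39
```

View pics/w3.png

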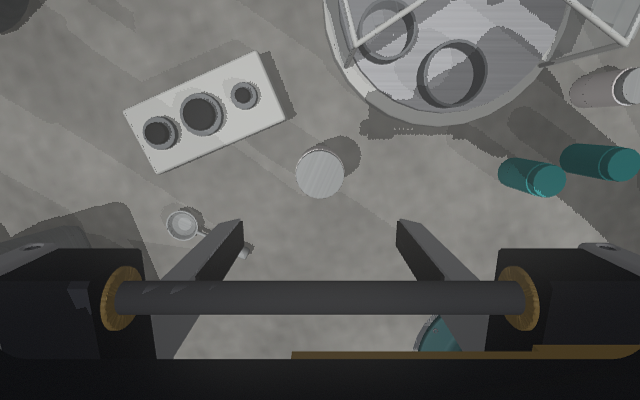

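Wrist view: wide jar lid at (320,172), centred between the fingers, lid radius 32 mm so it's the widest. Key box is upper left, large key in the middle at (202,114). Descending and gripping.

```bash
python3 -c "
from h import *
im,d,M=snap('wrist'); P=cloud(M,d); q=top(P,(.5,.0165),.07,.081,.046); print('cup',cv2.minEnclosingCircle((q[:,:2]*1000).astype(np.float32)),circ(q),len(q))"
python3 -m crank '[{"tx":0,"ty":0,"tz":0.3,"wx":0,"wy":0,"wz":0},{"tx":0,"ty":0,"tz":0.6,"wx":0,"wy":0,"wz":0},{"tx":0,"ty":0,"tz":0.85,"wx":0,"wy":0,"wz":0},{"tx":0,"ty":0,"tz":0.85,"wx":0,"wy":0,"wz":0}]' 94
python3 -m crank '[{"tx":0,"ty":0,"tz":0.15,"wx":0,"wy":0,"wz":0},{"tx":0,"ty":0,"tz":0.3,"wx":0,"wy":0,"wz":0},{"tx":0,"ty":0,"tz":0.45,"wx":0,"wy":0,"wz":0},{"tx":0,"ty":0,"tz":0.45,"wx":0,"wy":0,"wz":0}]' 94
python3 -m crank '[{"tx":0,"ty":0,"tz":0,"wx":0,"wy":0,"wz":0},{"tx":0,"ty":0,"tz":0,"wx":0,"wy":0,"wz":0},{"tx":0,"ty":0,"tz":0,"wx":0,"wy":0,"wz":0},{"tx":0,"ty":0,"tz":0,"wx":0,"wy":0,"wz":0},{"tx":0,"ty":0,"tz":0,"wx":0,"wy":0,"wz":0}]' 0
python3 -m crank '[{"tx":0,"ty":0,"tz":-0.2,"wx":0,"wy":0,"wz":0},{"tx":0,"ty":0,"tz":-0.4,"wx":0,"wy":0,"wz":0},{"tx":0,"ty":0,"tz":-0.6,"wx":0,"wy":0,"wz":0},{"tx":0,"ty":0,"tz":-0.8,"wx":0,"wy":0,"wz":0},{"tx":0,"ty":0,"tz":-0.8,"wx":0,"wy":0,"wz":0},{"tx":0,"ty":0,"tz":-0.8,"wx":0,"wy":0,"wz":0}]' 0
python3 -c "
from h import *
go((.499,.0165,.2))"
```

```text
cup ((499.35675048828125, 16.878816604614258), 40.169063568115234) (array([0.49905519, 0.01760247]), np.float64(0.03767350291364964)) 865
time_s: 10.98
tcp_pos: [0.4194, 0.2112, 0.1301]
ee_rot: [0.991, -0.131, -0.003, 0.001]
force: [1.0, 0.1, 0.8]
grip_width: 0.0941
grip_force: 0.0
time_s: 11.48
tcp_pos: [0.4212, 0.2122, 0.043]
ee_rot: [0.991, -0.131, -0.0, 0.0]
force: [-0.2, 0.3, 0.8]
grip_width: 0.0939
grip_force: 0.0
time_s: 12.1
tcp_pos: [0.4213, 0.2122, 0.0432]
ee_rot: [0.991, -0.131, 0.0, -0.0]
force: [-1.5, -3.4, 12.4]
grip_width: 0.0655
grip_force: 30.0
time_s: 12.85
tcp_pos: [0.4203, 0.2119, 0.2015]
ee_rot: [0.991, -0.13, -0.001, 0.0]
force: [-0.1, 0.5, -4.7]
grip_width: 0.0651
grip_force: 30.0
t [0.633 0.842 0.008] | w [ 0.001  0.001 -0.   ] | w [ 0.001  0.001 -0.   ] q7 -2.44
```

```bash
python3 -m crank '[{"tx":0.16,"ty":0.21,"tz":0,"wx":0,"wy":0,"wz":0},{"tx":0.32,"ty":0.42,"tz":0,"wx":0,"wy":0,"wz":0},{"tx":0.48,"ty":0.63,"tz":0,"wx":0,"wy":0,"wz":0},{"tx":0.633,"ty":0.84,"tz":0,"wx":0,"wy":0,"wz":0},{"tx":0.633,"ty":0.84,"tz":0,"wx":0,"wy":0,"wz":0},{"tx":0.633,"ty":0.84,"tz":0,"wx":0,"wy":0,"wz":0}]' 0
python3 jar.py .499 .0165 .243
python3 -c "
from h import *
im,d,M=snap('wrist'); P=cloud(M,d); q=top(P,(.4992,.0168),.07,.081,.046); print('cup',circ(q),len(q))
im,d,M=snap('scene'); P=cloud(M,d); q=top(P,(.4992,.0168),.07,.081,.046); print('cup',circ(q),len(q))
go((.4992,.0168,.0892))"
```

```text
time_s: 13.6
tcp_pos: [0.4989, 0.0175, 0.2011]
ee_rot: [0.991, -0.13, -0.001, 0.0]
force: [0.1, 0.6, -3.9]
grip_width: 0.0654
grip_force: 30.0
[0.4989 0.0175 0.2011] q7 -1.99
enc [508.   15.6] 44.8 med [0.5081 0.0149 0.2428] 10221
cup (array([0.49957186, 0.01651423]), np.float64(0.03758804781419564)) 498
cup (array([0.49870447, 0.01658962]), np.float64(0.037872926646062)) 76
t [0.002 0.007 0.564] | w [ 0.     0.001 -0.   ] | w [ 0.     0.001 -0.   ] q7 -1.99
```

```bash
python3 -m crank '[{"tx":0.001,"ty":0.003,"tz":0.12,"wx":0,"wy":0,"wz":0},{"tx":0.001,"ty":0.003,"tz":0.25,"wx":0,"wy":0,"wz":0},{"tx":0.001,"ty":0.003,"tz":0.33,"wx":0,"wy":0,"wz":0},{"tx":0.001,"ty":0.003,"tz":0.4,"wx":0,"wy":0,"wz":0},{"tx":0.001,"ty":0.003,"tz":0.45,"wx":0,"wy":0,"wz":0},{"tx":0.001,"ty":0.003,"tz":0.45,"wx":0,"wy":0,"wz":0}]' 0
python3 -m crank '[{"tx":0,"ty":0,"tz":0.03,"wx":0,"wy":0,"wz":0},{"tx":0,"ty":0,"tz":0.06,"wx":0,"wy":0,"wz":0},{"tx":0,"ty":0,"tz":0.085,"wx":0,"wy":0,"wz":0},{"tx":0,"ty":0,"tz":0.105,"wx":0,"wy":0,"wz":0},{"tx":0,"ty":0,"tz":0.105,"wx":0,"wy":0,"wz":0}]' 0
```

```text
time_s: 14.5
tcp_pos: [0.4995, 0.0166, 0.112]
ee_rot: [0.991, -0.13, -0.0, 0.0]
force: [0.3, -0.1, -3.4]
grip_width: 0.0654
grip_force: 30.0
time_s: 15.12
tcp_pos: [0.4995, 0.0166, 0.0912]
ee_rot: [0.991, -0.13, -0.0, -0.0]
force: [-0.3, -0.2, -5.1]
grip_width: 0.0656
grip_force: 30.0
```

Free entry and no side force, with about 2 mm left to the floor. I'll lower that last bit, release, go up and look.

```bash
python3 -m crank '[{"tx":0,"ty":0,"tz":0.008,"wx":0,"wy":0,"wz":0},{"tx":0,"ty":0,"tz":0.008,"wx":0,"wy":0,"wz":0}]' 0
python3 -m crank '[{"tx":0,"ty":0,"tz":0,"wx":0,"wy":0,"wz":0},{"tx":0,"ty":0,"tz":0,"wx":0,"wy":0,"wz":0},{"tx":0,"ty":0,"tz":0,"wx":0,"wy":0,"wz":0},{"tx":0,"ty":0,"tz":0,"wx":0,"wy":0,"wz":0}]' 84
python3 -m crank '[{"tx":0,"ty":0,"tz":-0.2,"wx":0,"wy":0,"wz":0},{"tx":0,"ty":0,"tz":-0.5,"wx":0,"wy":0,"wz":0},{"tx":0,"ty":0,"tz":-0.8,"wx":0,"wy":0,"wz":0},{"tx":0,"ty":0,"tz":-1,"wx":0,"wy":0,"wz":0},{"tx":0,"ty":0,"tz":-1,"wx":0,"wy":0,"wz":0}]' 84
python3 jar.py .499 .0165 .131
python3 -c "
from h import *
im,d,M=snap('scene','s2.png'); P=cloud(M,d)
for k,c in(('mid',(.440,-.347)),('slim',(.426,-.194))):
    q=top(P,c,.08,.092,.06); print(k,cv2.minEnclosingCircle((q[:,:2]*1000).astype(np.float32)),len(q))
go((.5955,-.0088,.30),np.radians(75))"
```

```text
time_s: 15.38
tcp_pos: [0.4997, 0.0166, 0.0899]
ee_rot: [0.991, -0.13, -0.0, -0.0]
force: [0.8, -0.7, -5.0]
grip_width: 0.0655
grip_force: 30.0
time_s: 15.88
tcp_pos: [0.4998, 0.0166, 0.0899]
ee_rot: [0.991, -0.13, 0.0, -0.0]
force: [-0.5, 0.7, 0.7]
grip_width: 0.084
grip_force: 0.0
time_s: 16.5
tcp_pos: [0.5009, 0.0167, 0.2927]
ee_rot: [0.991, -0.131, 0.002, -0.0]
force: [-0.3, -0.7, -0.9]
grip_width: 0.0836
grip_force: 0.0
[0.5009 0.0167 0.2927] q7 -1.96
enc [500.4  16.7] 31.9 med [0.5014 0.0164 0.131 ] 2422
mid ((440.0310363769531, -347.795654296875), 28.028541564941406) 190
slim ((427.79058837890625, -195.19947814941406), 24.203601837158203) 124
t [ 0.496 -0.002 -0.053] | w [0. 0. 0.] | w [-0.  0. -4.] q7 -1.96
```

Wide jar seated (lid top at 0.131, centred). Now turn the carousel by +60°.

```bash
python3 -m crank '[{"tx":0.2,"ty":0,"tz":-0.05,"wx":0,"wy":0,"wz":0},{"tx":0.4,"ty":0,"tz":-0.05,"wx":0,"wy":0,"wz":0},{"tx":0.49,"ty":0,"tz":-0.05,"wx":0,"wy":0,"wz":0},{"tx":0.49,"ty":0,"tz":-0.05,"wx":0,"wy":0,"wz":0},{"tx":0.49,"ty":0,"tz":0.2,"wx":0,"wy":0,"wz":0},{"tx":0.49,"ty":0,"tz":0.4,"wx":0,"wy":0,"wz":0},{"tx":0.49,"ty":0,"tz":0.54,"wx":0,"wy":0,"wz":0},{"tx":0.49,"ty":0,"tz":0.54,"wx":0,"wy":0,"wz":0}]' 60
python3 -m crank '[{"tx":0,"ty":0,"tz":0,"wx":0,"wy":0,"wz":0},{"tx":0,"ty":0,"tz":0,"wx":0,"wy":0,"wz":0},{"tx":0,"ty":0,"tz":0,"wx":0,"wy":0,"wz":0},{"tx":0,"ty":0,"tz":0,"wx":0,"wy":0,"wz":0},{"tx":0,"ty":0,"tz":0,"wx":0,"wy":0,"wz":0},{"tx":0,"ty":0,"tz":0,"wx":0,"wy":0,"wz":0}]' 0
```

```text
time_s: 17.6
tcp_pos: [0.5924, -0.0085, 0.1799]
ee_rot: [0.991, -0.13, -0.002, 0.0]
force: [0.1, -0.6, -0.4]
grip_width: 0.0604
grip_force: 0.0
time_s: 18.35
tcp_pos: [0.5942, -0.0098, 0.182]
ee_rot: [0.991, -0.131, -0.0, 0.001]
force: [-2.5, -5.5, 2.9]
grip_width: 0.0138
grip_force: 30.0
```

```bash
python3 -m crank '[{"tx":0,"ty":0,"tz":0,"wx":0,"wy":0,"wz":-0.08},{"tx":0,"ty":0,"tz":0,"wx":0,"wy":0,"wz":-0.17},{"tx":0,"ty":0,"tz":0,"wx":0,"wy":0,"wz":-0.25},{"tx":0,"ty":0,"tz":0,"wx":0,"wy":0,"wz":-0.33},{"tx":0,"ty":0,"tz":0,"wx":0,"wy":0,"wz":-0.42},{"tx":0,"ty":0,"tz":0,"wx":0,"wy":0,"wz":-0.5},{"tx":0,"ty":0,"tz":0,"wx":0,"wy":0,"wz":-0.58},{"tx":0,"ty":0,"tz":0,"wx":0,"wy":0,"wz":-0.667}]' 0
python3 -m crank '[{"tx":0,"ty":0,"tz":0,"wx":0,"wy":0,"wz":-0.08},{"tx":0,"ty":0,"tz":0,"wx":0,"wy":0,"wz":-0.17},{"tx":0,"ty":0,"tz":0,"wx":0,"wy":0,"wz":-0.25},{"tx":0,"ty":0,"tz":0,"wx":0,"wy":0,"wz":-0.33},{"tx":0,"ty":0,"tz":0,"wx":0,"wy":0,"wz":-0.42},{"tx":0,"ty":0,"tz":0,"wx":0,"wy":0,"wz":-0.5},{"tx":0,"ty":0,"tz":0,"wx":0,"wy":0,"wz":-0.6},{"tx":0,"ty":0,"tz":0,"wx":0,"wy":0,"wz":-0.667}]' 0
python3 -m crank '[{"tx":0,"ty":0,"tz":0,"wx":0,"wy":0,"wz":0},{"tx":0,"ty":0,"tz":0,"wx":0,"wy":0,"wz":0},{"tx":0,"ty":0,"tz":0,"wx":0,"wy":0,"wz":0},{"tx":0,"ty":0,"tz":0,"wx":0,"wy":0,"wz":0}]' 60
python3 -m crank '[{"tx":0,"ty":0,"tz":-0.3,"wx":0,"wy":0,"wz":0},{"tx":0,"ty":0,"tz":-0.6,"wx":0,"wy":0,"wz":0},{"tx":0,"ty":0,"tz":-0.6,"wx":0,"wy":0,"wz":0},{"tx":0,"ty":0,"tz":-0.6,"wx":0,"wy":0,"wz":0}]' 94
python3 bar.py
python3 - <<'E'
from h import *
im,d,M=snap('wrist'); P=cloud(M,d); q=top(P,(.4992,.0168),.07,.081,.046); print('cup',cv2.minEnclosingCircle((q[:,:2]*1000).astype(np.float32)),circ(q),len(q))
im,d,M=snap('scene'); P=cloud(M,d); q=top(P,(.4992,.0168),.07,.081,.046); print('cup',circ(q),len(q))
for k,c in(('mid',(.440,-.347)),('slim',(.426,-.194))):
    q=top(P,c,.08,.092,.06); print(k,cv2.minEnclosingCircle((q[:,:2]*1000).astype(np.float32)),len(q))
go((.441,-.347,.3))
E
```

```text
time_s: 19.35
tcp_pos: [0.5942, -0.0105, 0.182]
ee_rot: [0.991, 0.131, -0.0, 0.001]
force: [-3.6, -8.8, 3.2]
grip_width: 0.0137
grip_force: 30.0
time_s: 20.35
tcp_pos: [0.5946, -0.0111, 0.182]
ee_rot: [0.924, 0.383, -0.0, 0.001]
force: [-0.0, -11.0, 1.8]
grip_width: 0.0139
grip_force: 30.0
time_s: 20.85
tcp_pos: [0.5943, -0.0085, 0.1818]
ee_rot: [0.924, 0.383, -0.0, -0.0]
force: [0.9, 0.1, -0.3]
grip_width: 0.0502
grip_force: 0.0
time_s: 21.35
tcp_pos: [0.5941, -0.0087, 0.3015]
ee_rot: [0.924, 0.383, -0.0, -0.0]
force: [0.0, 0.3, -0.3]
grip_width: 0.0903
grip_force: 0.0
tool y yaw -45.0 q7 -0.94 t 21.35
{110: 50, 120: 69, 140: 88, 150: 106, 160: 53, 170: 83, 180: 105, 200: 104, 210: 36, 230: 19, 240: 46}
scene bar ((597.0223388671875, -9.130172729492188), (72.75173950195312, 14.295595169067383), 43.7587776184082) 116
{140: 15, 150: 16, 170: 11, 200: 10}
cup ((499.037841796875, 14.610614776611328), 34.90860366821289) (array([0.49958433, 0.01474425]), np.float64(0.03264835347689499)) 488
cup (array([0.49800561, 0.01537569]), np.float64(0.03298519512584831)) 78
mid ((440.5406188964844, -346.7078552246094), 27.52174186706543) 191
slim ((427.0322265625, -195.5218048095703), 23.63294792175293) 128
t [-1.737  0.654  0.005] | w [-0.002  0.001  0.   ] | w [-0.002  0.001  0.   ] q7 -0.94
```

```bash
python3 -m crank '[{"tx":-0.28,"ty":0.1,"tz":0,"wx":0,"wy":0,"wz":0},{"tx":-0.56,"ty":0.2,"tz":0,"wx":0,"wy":0,"wz":0},{"tx":-0.84,"ty":0.3,"tz":0,"wx":0,"wy":0,"wz":0},{"tx":-0.87,"ty":0.327,"tz":0,"wx":0,"wy":0,"wz":0}]' 94
python3 -m crank '[{"tx":-0.28,"ty":0.1,"tz":0,"wx":0,"wy":0,"wz":0},{"tx":-0.56,"ty":0.2,"tz":0,"wx":0,"wy":0,"wz":0},{"tx":-0.84,"ty":0.3,"tz":0,"wx":0,"wy":0,"wz":0},{"tx":-0.87,"ty":0.327,"tz":0,"wx":0,"wy":0,"wz":0},{"tx":-0.87,"ty":0.327,"tz":0,"wx":0,"wy":0,"wz":0}]' 94
python3 jar.py .44 -.347 .085 w4.png; python3 -c "
from h import *
go((.441,-.347,.043))"
```

```text
time_s: 22.05
tcp_pos: [0.5157, -0.1821, 0.3014]
ee_rot: [0.925, 0.38, -0.001, 0.0]
force: [1.2, 0.9, -0.6]
grip_width: 0.0939
grip_force: 0.0
time_s: 22.68
tcp_pos: [0.4415, -0.3469, 0.3013]
ee_rot: [0.924, 0.383, -0.0, -0.001]
force: [1.1, 0.2, 0.3]
grip_width: 0.094
grip_force: 0.0
[ 0.4415 -0.3469  0.3013] q7 -0.23
enc [ 441.5 -348. ] 26.9 med [ 0.4422 -0.3475  0.085 ] 1304
t [-7.000e-03  1.000e-03  1.292e+00] | w [-0.001 -0.001 -0.   ] | w [-0.001 -0.001 -0.   ] q7 -0.23
```

View pics/w4.png

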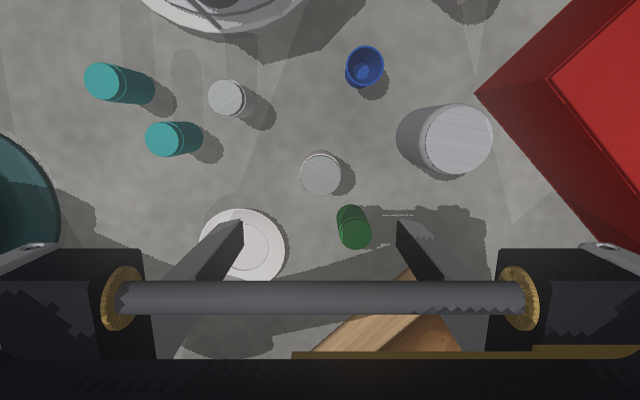

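Wrist view: mid jar at (320,174), lid radius 27 mm; green look-alike at (352,225), canister at (455,138), slim jar at (227,98), turquoise at (103,80) and (168,138). All clear of the fingers. Grasping.

```bash
python3 -m crank '[{"tx":-0.003,"ty":0.004,"tz":0.3,"wx":0,"wy":0,"wz":0},{"tx":-0.003,"ty":0.004,"tz":0.6,"wx":0,"wy":0,"wz":0},{"tx":-0.003,"ty":0.004,"tz":0.85,"wx":0,"wy":0,"wz":0},{"tx":-0.003,"ty":0.004,"tz":0.85,"wx":0,"wy":0,"wz":0}]' 84
python3 -m crank '[{"tx":0,"ty":0,"tz":0.15,"wx":0,"wy":0,"wz":0},{"tx":0,"ty":0,"tz":0.3,"wx":0,"wy":0,"wz":0},{"tx":0,"ty":0,"tz":0.44,"wx":0,"wy":0,"wz":0},{"tx":0,"ty":0,"tz":0.44,"wx":0,"wy":0,"wz":0}]' 84
python3 -m crank '[{"tx":0,"ty":0,"tz":0,"wx":0,"wy":0,"wz":0},{"tx":0,"ty":0,"tz":0,"wx":0,"wy":0,"wz":0},{"tx":0,"ty":0,"tz":0,"wx":0,"wy":0,"wz":0},{"tx":0,"ty":0,"tz":0,"wx":0,"wy":0,"wz":0},{"tx":0,"ty":0,"tz":0,"wx":0,"wy":0,"wz":0}]' 0
python3 -m crank '[{"tx":0,"ty":0,"tz":-0.2,"wx":0,"wy":0,"wz":0},{"tx":0,"ty":0,"tz":-0.4,"wx":0,"wy":0,"wz":0},{"tx":0,"ty":0,"tz":-0.6,"wx":0,"wy":0,"wz":0},{"tx":0,"ty":0,"tz":-0.85,"wx":0,"wy":0,"wz":0},{"tx":0,"ty":0,"tz":-0.85,"wx":0,"wy":0,"wz":0},{"tx":0,"ty":0,"tz":-0.85,"wx":0,"wy":0,"wz":0}]' 0
python3 -c "
from h import *
go((.499,.0152,.215),np.radians(-105))"
```

```text
time_s: 23.22
tcp_pos: [0.4406, -0.3456, 0.1293]
ee_rot: [0.923, 0.384, -0.001, -0.003]
force: [0.1, -0.5, 1.2]
grip_width: 0.084
grip_force: 0.0
time_s: 23.72
tcp_pos: [0.4419, -0.3478, 0.0446]
ee_rot: [0.924, 0.384, 0.0, -0.0]
force: [0.5, -0.1, 0.8]
grip_width: 0.0843
grip_force: 0.0
time_s: 24.35
tcp_pos: [0.4415, -0.3487, 0.0446]
ee_rot: [0.924, 0.383, 0.0, 0.0]
force: [-1.2, 1.1, 9.4]
grip_width: 0.0556
grip_force: 30.0
time_s: 25.1
tcp_pos: [0.4407, -0.3482, 0.2131]
ee_rot: [0.924, 0.383, -0.0, -0.0]
force: [-0.1, 0.5, -2.5]
grip_width: 0.0554
grip_force: 30.0
t [ 1.492 -1.078 -0.009] | w [-1.000e-03  1.000e-03  1.334e+00] | w [-1.000e-03 -1.000e-03 -2.666e+00] q7 -0.24
```

```bash
python3 -m crank '[{"tx":0.1,"ty":-0.07,"tz":-0.2,"wx":0,"wy":0,"wz":0},{"tx":0.3,"ty":-0.2,"tz":-0.2,"wx":0,"wy":0,"wz":0},{"tx":0.5,"ty":-0.36,"tz":-0.2,"wx":0,"wy":0,"wz":0},{"tx":0.746,"ty":-0.54,"tz":-0.2,"wx":0,"wy":0,"wz":0},{"tx":0.746,"ty":-0.54,"tz":-0.2,"wx":0,"wy":0,"wz":0}]' 0
python3 -m crank '[{"tx":0.2,"ty":-0.14,"tz":0,"wx":0,"wy":0,"wz":0},{"tx":0.4,"ty":-0.3,"tz":0,"wx":0,"wy":0,"wz":0},{"tx":0.6,"ty":-0.44,"tz":0,"wx":0,"wy":0,"wz":0},{"tx":0.746,"ty":-0.54,"tz":0,"wx":0,"wy":0,"wz":0},{"tx":0.746,"ty":-0.54,"tz":0,"wx":0,"wy":0,"wz":0}]' 0
python3 -m crank '[{"tx":0,"ty":0,"tz":0,"wx":0,"wy":0,"wz":0.2},{"tx":0,"ty":0,"tz":0,"wx":0,"wy":0,"wz":0.4},{"tx":0,"ty":0,"tz":0,"wx":0,"wy":0,"wz":0.6},{"tx":0,"ty":0,"tz":0,"wx":0,"wy":0,"wz":0.667}]' 0
python3 -m crank '[{"tx":0,"ty":0,"tz":0,"wx":0,"wy":0,"wz":0.2},{"tx":0,"ty":0,"tz":0,"wx":0,"wy":0,"wz":0.4},{"tx":0,"ty":0,"tz":0,"wx":0,"wy":0,"wz":0.6},{"tx":0,"ty":0,"tz":0,"wx":0,"wy":0,"wz":0.667},{"tx":0,"ty":0,"tz":0,"wx":0,"wy":0,"wz":0.667}]' 0
python3 -c "
from h import *
im,d,M=snap('wrist'); P=cloud(M,d); q=top(P,(.4992,.0158),.07,.081,.042); print('cup',circ(q),cv2.minEnclosingCircle((q[:,:2]*1000).astype(np.float32)),len(q))
im,d,M=snap('scene'); P=cloud(M,d); q=top(P,(.4992,.0158),.07,.081,.042); print('cup',circ(q),len(q))
go((.4992,.0155,.0916),np.radians(-105))"
```

```text
time_s: 25.72
tcp_pos: [0.4703, -0.162, 0.2527]
ee_rot: [0.923, 0.386, -0.0, -0.001]
force: [0.6, -0.5, -3.6]
grip_width: 0.056
grip_force: 30.0
time_s: 26.35
tcp_pos: [0.4988, 0.0174, 0.2526]
ee_rot: [0.923, 0.385, -0.001, -0.001]
force: [-0.1, -1.6, -2.9]
grip_width: 0.0557
grip_force: 30.0
time_s: 26.85
tcp_pos: [0.4987, 0.0139, 0.2527]
ee_rot: [0.992, 0.128, -0.001, -0.0]
force: [0.5, -1.1, -3.0]
grip_width: 0.0558
grip_force: 30.0
time_s: 27.48
tcp_pos: [0.4988, 0.0142, 0.2529]
ee_rot: [0.991, -0.131, -0.001, 0.0]
force: [0.4, 0.5, -3.3]
grip_width: 0.0556
grip_force: 30.0
cup (array([0.49913777, 0.01469834]), np.float64(0.03256398735732724)) ((498.8216247558594, 14.579829216003418), 34.89188766479492) 380
cup (array([0.49778777, 0.01517848]), np.float64(0.033005500418604686)) 73
t [ 0.001 -0.005  0.808] | w [0.    0.001 0.001] | w [-2.000e-03  0.000e+00 -3.999e+00] q7 -1.99
```

```bash
python3 -m crank '[{"tx":0,"ty":-0.003,"tz":0.2,"wx":0,"wy":0,"wz":0},{"tx":0,"ty":-0.003,"tz":0.4,"wx":0,"wy":0,"wz":0},{"tx":0,"ty":-0.003,"tz":0.55,"wx":0,"wy":0,"wz":0},{"tx":0,"ty":-0.003,"tz":0.65,"wx":0,"wy":0,"wz":0},{"tx":0,"ty":-0.003,"tz":0.7,"wx":0,"wy":0,"wz":0},{"tx":0,"ty":-0.003,"tz":0.7,"wx":0,"wy":0,"wz":0}]' 0
python3 -m crank '[{"tx":0,"ty":0,"tz":0.03,"wx":0,"wy":0,"wz":0},{"tx":0,"ty":0,"tz":0.06,"wx":0,"wy":0,"wz":0},{"tx":0,"ty":0,"tz":0.085,"wx":0,"wy":0,"wz":0},{"tx":0,"ty":0,"tz":0.1,"wx":0,"wy":0,"wz":0},{"tx":0,"ty":0,"tz":0.1,"wx":0,"wy":0,"wz":0}]' 0
```

```text
time_s: 28.32
tcp_pos: [0.4991, 0.0158, 0.1136]
ee_rot: [0.991, -0.13, -0.0, -0.0]
force: [0.3, -0.5, -2.2]
grip_width: 0.0554
grip_force: 30.0
time_s: 28.95
tcp_pos: [0.4992, 0.016, 0.0937]
ee_rot: [0.991, -0.13, -0.0, -0.0]
force: [0.2, 0.9, -2.3]
grip_width: 0.0555
grip_force: 30.0
```

```bash
python3 -m crank '[{"tx":0,"ty":0.003,"tz":0.008,"wx":0,"wy":0,"wz":0},{"tx":0,"ty":0.003,"tz":0.014,"wx":0,"wy":0,"wz":0},{"tx":0,"ty":0.003,"tz":0.014,"wx":0,"wy":0,"wz":0}]' 0
python3 -m crank '[{"tx":0,"ty":0,"tz":0,"wx":0,"wy":0,"wz":0},{"tx":0,"ty":0,"tz":0,"wx":0,"wy":0,"wz":0},{"tx":0,"ty":0,"tz":0,"wx":0,"wy":0,"wz":0},{"tx":0,"ty":0,"tz":0,"wx":0,"wy":0,"wz":0}]' 74
python3 -m crank '[{"tx":0,"ty":0,"tz":-0.2,"wx":0,"wy":0,"wz":0},{"tx":0,"ty":0,"tz":-0.5,"wx":0,"wy":0,"wz":0},{"tx":0,"ty":0,"tz":-0.8,"wx":0,"wy":0,"wz":0},{"tx":0,"ty":0,"tz":-1,"wx":0,"wy":0,"wz":0},{"tx":0,"ty":0,"tz":-1,"wx":0,"wy":0,"wz":0},{"tx":0,"ty":0,"tz":-1,"wx":0,"wy":0,"wz":0}]' 74
python3 jar.py .499 .0155 .131
python3 -c "
from h import *
im,d,M=snap('scene'); P=cloud(M,d)
for k,c in(('slim',(.426,-.194)),):
    q=top(P,c,.08,.092,.06); print(k,cv2.minEnclosingCircle((q[:,:2]*1000).astype(np.float32)),len(q))
go((.5955,-.0088,.30),np.radians(135))"
```

```text
time_s: 29.32
tcp_pos: [0.4991, 0.0154, 0.091]
ee_rot: [0.991, -0.13, -0.0, -0.0]
force: [0.1, -0.2, -2.2]
grip_width: 0.0554
grip_force: 30.0
time_s: 29.82
tcp_pos: [0.4992, 0.0154, 0.0911]
ee_rot: [0.991, -0.13, -0.0, -0.0]
force: [-0.9, -0.8, -0.0]
grip_width: 0.0739
grip_force: 0.0
time_s: 30.58
tcp_pos: [0.4988, 0.0152, 0.2903]
ee_rot: [0.991, -0.131, -0.0, 0.0]
force: [0.4, -0.7, 0.4]
grip_width: 0.0737
grip_force: 0.0
[0.4988 0.0152 0.2903] q7 -1.98
enc [499.4  15.7] 27.1 med [0.5003 0.0156 0.131 ] 1748
slim ((426.99871826171875, -195.20431518554688), 22.78337287902832) 124
t [ 0.499 -0.009 -0.052] | w [-1.000e-03  3.000e-03 -1.333e+00] | w [3.000e-03 1.000e-03 2.667e+00] q7 -1.98
```

Mid jar seated. On to the handle at the 1.047 orientation.

```bash
python3 -m crank '[{"tx":0.2,"ty":0,"tz":-0.05,"wx":0,"wy":0,"wz":0},{"tx":0.4,"ty":0,"tz":-0.05,"wx":0,"wy":0,"wz":0},{"tx":0.5,"ty":-0.009,"tz":-0.05,"wx":0,"wy":0,"wz":0},{"tx":0.5,"ty":-0.009,"tz":-0.05,"wx":0,"wy":0,"wz":-0.2},{"tx":0.5,"ty":-0.009,"tz":-0.05,"wx":0,"wy":0,"wz":-0.4},{"tx":0.5,"ty":-0.009,"tz":-0.05,"wx":0,"wy":0,"wz":-0.6},{"tx":0.5,"ty":-0.009,"tz":-0.05,"wx":0,"wy":0,"wz":-0.667}]' 60
python3 -m crank '[{"tx":0,"ty":0,"tz":0,"wx":0,"wy":0,"wz":-0.2},{"tx":0,"ty":0,"tz":0,"wx":0,"wy":0,"wz":-0.4},{"tx":0,"ty":0,"tz":0,"wx":0,"wy":0,"wz":-0.6},{"tx":0,"ty":0,"tz":0,"wx":0,"wy":0,"wz":-0.667},{"tx":0,"ty":0,"tz":0,"wx":0,"wy":0,"wz":-0.667}]' 60
python3 -c "
from h import *
go((.5952,-.0088,.182),np.radians(135))"
```

```text
time_s: 31.55
tcp_pos: [0.5959, -0.0088, 0.2997]
ee_rot: [0.991, 0.133, -0.001, -0.0]
force: [0.7, -0.6, -0.2]
grip_width: 0.06
grip_force: 0.0
time_s: 32.17
tcp_pos: [0.596, -0.0088, 0.3]
ee_rot: [0.924, 0.383, -0.001, -0.001]
force: [-0.7, 0.7, 0.7]
grip_width: 0.0599
grip_force: 0.0
t [-0.002 -0.002  0.59 ] | w [-0.002  0.001  0.   ] | w [-2.e-03 -3.e-03 -4.e+00] q7 -0.97
```

```bash
python3 -m crank '[{"tx":0,"ty":0,"tz":0.2,"wx":0,"wy":0,"wz":0},{"tx":0,"ty":0,"tz":0.4,"wx":0,"wy":0,"wz":0},{"tx":0,"ty":0,"tz":0.59,"wx":0,"wy":0,"wz":0},{"tx":0,"ty":0,"tz":0.59,"wx":0,"wy":0,"wz":0},{"tx":0,"ty":0,"tz":0.59,"wx":0,"wy":0,"wz":0}]' 60
python3 -m crank '[{"tx":0,"ty":0,"tz":0,"wx":0,"wy":0,"wz":0},{"tx":0,"ty":0,"tz":0,"wx":0,"wy":0,"wz":0},{"tx":0,"ty":0,"tz":0,"wx":0,"wy":0,"wz":0},{"tx":0,"ty":0,"tz":0,"wx":0,"wy":0,"wz":0},{"tx":0,"ty":0,"tz":0,"wx":0,"wy":0,"wz":0},{"tx":0,"ty":0,"tz":0,"wx":0,"wy":0,"wz":0}]' 0
python3 -m crank '[{"tx":0,"ty":0,"tz":0,"wx":0,"wy":0,"wz":-0.08},{"tx":0,"ty":0,"tz":0,"wx":0,"wy":0,"wz":-0.17},{"tx":0,"ty":0,"tz":0,"wx":0,"wy":0,"wz":-0.25},{"tx":0,"ty":0,"tz":0,"wx":0,"wy":0,"wz":-0.33},{"tx":0,"ty":0,"tz":0,"wx":0,"wy":0,"wz":-0.42},{"tx":0,"ty":0,"tz":0,"wx":0,"wy":0,"wz":-0.5},{"tx":0,"ty":0,"tz":0,"wx":0,"wy":0,"wz":-0.58},{"tx":0,"ty":0,"tz":0,"wx":0,"wy":0,"wz":-0.667}]' 0
python3 -m crank '[{"tx":0,"ty":0,"tz":0,"wx":0,"wy":0,"wz":-0.08},{"tx":0,"ty":0,"tz":0,"wx":0,"wy":0,"wz":-0.17},{"tx":0,"ty":0,"tz":0,"wx":0,"wy":0,"wz":-0.25},{"tx":0,"ty":0,"tz":0,"wx":0,"wy":0,"wz":-0.33},{"tx":0,"ty":0,"tz":0,"wx":0,"wy":0,"wz":-0.42},{"tx":0,"ty":0,"tz":0,"wx":0,"wy":0,"wz":-0.5},{"tx":0,"ty":0,"tz":0,"wx":0,"wy":0,"wz":-0.6},{"tx":0,"ty":0,"tz":0,"wx":0,"wy":0,"wz":-0.667}]' 0
python3 -m crank '[{"tx":0,"ty":0,"tz":0,"wx":0,"wy":0,"wz":0},{"tx":0,"ty":0,"tz":0,"wx":0,"wy":0,"wz":0},{"tx":0,"ty":0,"tz":0,"wx":0,"wy":0,"wz":0},{"tx":0,"ty":0,"tz":0,"wx":0,"wy":0,"wz":0}]' 60
python3 -m crank '[{"tx":0,"ty":0,"tz":-0.3,"wx":0,"wy":0,"wz":0},{"tx":0,"ty":0,"tz":-0.6,"wx":0,"wy":0,"wz":0},{"tx":0,"ty":0,"tz":-0.6,"wx":0,"wy":0,"wz":0},{"tx":0,"ty":0,"tz":-0.6,"wx":0,"wy":0,"wz":0}]' 94
python3 bar.py
python3 - <<'E'
from h import *
im,d,M=snap('wrist','w5.png'); P=cloud(M,d); q=top(P,(.4992,.0168),.07,.081,.046); print('cup',cv2.minEnclosingCircle((q[:,:2]*1000).astype(np.float32)),circ(q),len(q))
im,d,M=snap('scene'); P=cloud(M,d); q=top(P,(.4992,.0168),.07,.081,.046); print('cup',circ(q),len(q))
for k,c in(('slim',(.426,-.194)),):
    q=top(P,c,.08,.092,.06); print(k,cv2.minEnclosingCircle((q[:,:2]*1000).astype(np.float32)),len(q))
go((.427,-.195,.3),np.radians(15))
E
```

```text
time_s: 32.8
tcp_pos: [0.5968, -0.0086, 0.1843]
ee_rot: [0.924, 0.383, 0.001, 0.0]
force: [0.9, 0.2, 0.2]
grip_width: 0.06
grip_force: 0.0
time_s: 33.55
tcp_pos: [0.5965, -0.0091, 0.1831]
ee_rot: [0.924, 0.383, 0.0, 0.0]
force: [3.3, -2.5, -0.5]
grip_width: 0.0139
grip_force: 30.0
time_s: 34.55
tcp_pos: [0.5959, -0.0087, 0.1831]
ee_rot: [0.792, 0.61, -0.0, -0.0]
force: [-3.4, -0.8, 3.0]
grip_width: 0.0136
grip_force: 30.0
time_s: 35.55
tcp_pos: [0.5952, -0.0087, 0.1831]
ee_rot: [0.607, 0.794, -0.001, -0.001]
force: [-10.2, -0.6, 7.9]
grip_width: 0.0138
grip_force: 30.0
time_s: 36.05
tcp_pos: [0.5962, -0.0087, 0.183]
ee_rot: [0.608, 0.794, 0.0, -0.0]
force: [0.4, -0.0, 0.7]
grip_width: 0.0504
grip_force: 0.0
time_s: 36.55
tcp_pos: [0.596, -0.0089, 0.3025]
ee_rot: [0.608, 0.794, -0.0, -0.0]
force: [-0.6, 0.1, -1.2]
grip_width: 0.0908
grip_force: 0.0
tool y yaw 15.1 q7 -0.0 t 36.55
{140: 21, 150: 147, 160: 95, 170: 116, 180: 70, 200: 85, 210: 92, 220: 34, 230: 39, 240: 9, 260: 36, 270: 28, 290: 25, 300: 43}
scene bar ((596.8203125, -9.514636993408203), (14.588902473449707, 75.75669860839844), 18.810583114624023) 132
{150: 11, 160: 11}
cup ((499.10089111328125, 14.859187126159668), 29.840553283691406) (array([0.49949729, 0.01493573]), np.float64(0.02768458588223962)) 484
cup (array([0.49876353, 0.01495928]), np.float64(0.02836035218078971)) 48
slim ((426.2071533203125, -195.3409881591797), 23.31910514831543) 129
t [-0.679 -1.057  0.011] | w [-0.002 -0.001  0.002] | w [ 1.000e-03 -3.000e-03 -3.998e+00] q7 -0.0
```

View pics/w5.png

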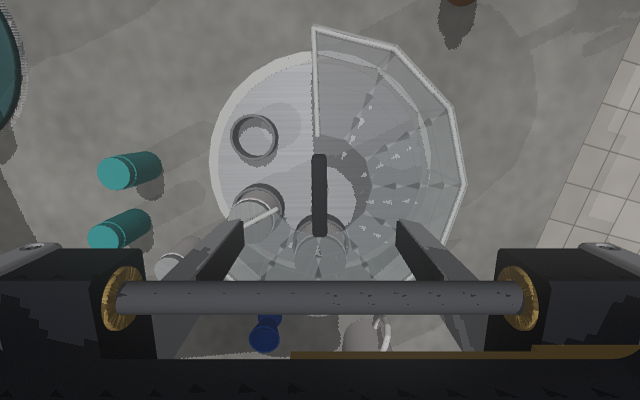

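View: jars in the cups at (258,205) and (320,235), empty slim cup at the opening at (255,138). Going to the slim jar.

```bash
python3 -m crank '[{"tx":-0.15,"ty":-0.23,"tz":0,"wx":0,"wy":0,"wz":0},{"tx":-0.3,"ty":-0.46,"tz":0,"wx":0,"wy":0,"wz":0},{"tx":-0.45,"ty":-0.7,"tz":0,"wx":0,"wy":0,"wz":0},{"tx":-0.6,"ty":-0.9,"tz":0,"wx":0,"wy":0,"wz":0},{"tx":-0.68,"ty":-1,"tz":0,"wx":0,"wy":0,"wz":0},{"tx":-0.68,"ty":-1,"tz":0,"wx":0,"wy":0,"wz":0}]' 74
python3 -m crank '[{"tx":0,"ty":-0.057,"tz":0,"wx":0,"wy":0,"wz":0},{"tx":0,"ty":-0.057,"tz":0,"wx":0,"wy":0,"wz":0},{"tx":0,"ty":-0.057,"tz":0,"wx":0,"wy":0,"wz":0}]' 74
python3 jar.py .427 -.195 .085 w6.png; python3 -c "
from h import *
go((.427,-.195,.043))"
```

```text
time_s: 37.5
tcp_pos: [0.4373, -0.1936, 0.3026]
ee_rot: [0.61, 0.793, -0.0, -0.0]
force: [-0.2, -0.0, 0.7]
grip_width: 0.0742
grip_force: 0.0
time_s: 37.88
tcp_pos: [0.4277, -0.1946, 0.3031]
ee_rot: [0.608, 0.794, 0.0, 0.0]
force: [-0.7, 0.1, -0.2]
grip_width: 0.0739
grip_force: 0.0
[ 0.4277 -0.1946  0.3031] q7 0.57
enc [ 427.2 -195.5] 21.9 med [ 0.4271 -0.1948  0.0851] 854
t [-1.0e-03 -4.0e-03  1.3e+00] | w [ 0. -0.  0.] | w [ 0. -0.  0.] q7 0.57
```

View pics/w6.png

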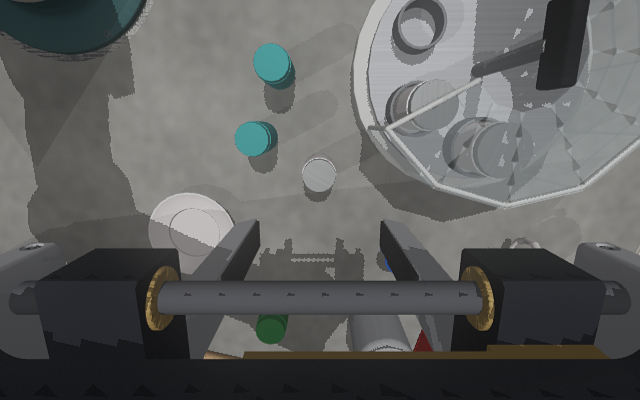

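Slim jar (white, steel lid) at (319,174), lid radius 22 mm; turquoise at (272,63) and (255,138). I'll rotate 30° to keep the gripper body clear of the cover, then grasp.

```bash
python3 -m crank '[{"tx":-0.003,"ty":-0.003,"tz":0,"wx":0,"wy":0,"wz":0.2},{"tx":-0.003,"ty":-0.003,"tz":0,"wx":0,"wy":0,"wz":0.4},{"tx":-0.003,"ty":-0.003,"tz":0,"wx":0,"wy":0,"wz":0.6},{"tx":-0.003,"ty":-0.003,"tz":0,"wx":0,"wy":0,"wz":0.667},{"tx":-0.003,"ty":-0.003,"tz":0,"wx":0,"wy":0,"wz":0.667}]' 70
python3 -m crank '[{"tx":0,"ty":0,"tz":0.3,"wx":0,"wy":0,"wz":0},{"tx":0,"ty":0,"tz":0.6,"wx":0,"wy":0,"wz":0},{"tx":0,"ty":0,"tz":0.85,"wx":0,"wy":0,"wz":0},{"tx":0,"ty":0,"tz":0.85,"wx":0,"wy":0,"wz":0}]' 70
python3 -m crank '[{"tx":0,"ty":0,"tz":0.15,"wx":0,"wy":0,"wz":0},{"tx":0,"ty":0,"tz":0.3,"wx":0,"wy":0,"wz":0},{"tx":0,"ty":0,"tz":0.445,"wx":0,"wy":0,"wz":0},{"tx":0,"ty":0,"tz":0.445,"wx":0,"wy":0,"wz":0}]' 70
python3 -m crank '[{"tx":0,"ty":0,"tz":0,"wx":0,"wy":0,"wz":0},{"tx":0,"ty":0,"tz":0,"wx":0,"wy":0,"wz":0},{"tx":0,"ty":0,"tz":0,"wx":0,"wy":0,"wz":0},{"tx":0,"ty":0,"tz":0,"wx":0,"wy":0,"wz":0},{"tx":0,"ty":0,"tz":0,"wx":0,"wy":0,"wz":0}]' 0
python3 -m crank '[{"tx":0,"ty":0,"tz":-0.2,"wx":0,"wy":0,"wz":0},{"tx":0,"ty":0,"tz":-0.4,"wx":0,"wy":0,"wz":0},{"tx":0,"ty":0,"tz":-0.6,"wx":0,"wy":0,"wz":0},{"tx":0,"ty":0,"tz":-0.85,"wx":0,"wy":0,"wz":0},{"tx":0,"ty":0,"tz":-1,"wx":0,"wy":0,"wz":0},{"tx":0,"ty":0,"tz":-1,"wx":0,"wy":0,"wz":0}]' 0
python3 -c "
from h import *
go((.4992,.0152,.25),np.radians(-105))"
```

```text
time_s: 38.55
tcp_pos: [0.4273, -0.1955, 0.303]
ee_rot: [0.793, 0.61, 0.0, -0.0]
force: [0.0, -0.9, -0.0]
grip_width: 0.0699
grip_force: 0.0
time_s: 39.05
tcp_pos: [0.4256, -0.1946, 0.1309]
ee_rot: [0.792, 0.61, -0.001, -0.003]
force: [0.4, -0.0, 1.3]
grip_width: 0.0701
grip_force: 0.0
time_s: 39.55
tcp_pos: [0.4274, -0.1959, 0.0448]
ee_rot: [0.793, 0.609, -0.0, -0.0]
force: [0.2, -0.2, 0.8]
grip_width: 0.0698
grip_force: 0.0
time_s: 40.17
tcp_pos: [0.4275, -0.1961, 0.045]
ee_rot: [0.793, 0.609, 0.0, 0.001]
force: [-3.8, 0.5, 12.1]
grip_width: 0.0457
grip_force: 30.0
time_s: 40.92
tcp_pos: [0.4277, -0.1961, 0.2458]
ee_rot: [0.793, 0.609, 0.0, 0.002]
force: [-0.3, -0.0, -3.7]
grip_width: 0.0453
grip_force: 30.0
t [ 1.113  0.073 -0.022] | w [ 1.000e-03  4.000e-03 -1.999e+00] | w [ 4.000e-03 -1.000e-03  2.001e+00] q7 0.01
```

```bash
python3 -m crank '[{"tx":0.25,"ty":0.016,"tz":0,"wx":0,"wy":0,"wz":0},{"tx":0.5,"ty":0.033,"tz":0,"wx":0,"wy":0,"wz":0},{"tx":0.75,"ty":0.05,"tz":0,"wx":0,"wy":0,"wz":0},{"tx":1,"ty":0.07,"tz":0,"wx":0,"wy":0,"wz":0},{"tx":1,"ty":0.073,"tz":0,"wx":0,"wy":0,"wz":0}]' 0
python3 -m crank '[{"tx":0.113,"ty":0,"tz":0,"wx":0,"wy":0,"wz":-0.2},{"tx":0.113,"ty":0,"tz":0,"wx":0,"wy":0,"wz":-0.4},{"tx":0.113,"ty":0,"tz":0,"wx":0,"wy":0,"wz":-0.6},{"tx":0.113,"ty":0,"tz":0,"wx":0,"wy":0,"wz":-0.8},{"tx":0.113,"ty":0,"tz":0,"wx":0,"wy":0,"wz":-1},{"tx":0.113,"ty":0,"tz":0,"wx":0,"wy":0,"wz":-1}]' 0
python3 -m crank '[{"tx":0,"ty":0,"tz":0,"wx":0,"wy":0,"wz":-0.2},{"tx":0,"ty":0,"tz":0,"wx":0,"wy":0,"wz":-0.4},{"tx":0,"ty":0,"tz":0,"wx":0,"wy":0,"wz":-0.6},{"tx":0,"ty":0,"tz":0,"wx":0,"wy":0,"wz":-0.8},{"tx":0,"ty":0,"tz":0,"wx":0,"wy":0,"wz":-1},{"tx":0,"ty":0,"tz":0,"wx":0,"wy":0,"wz":-1},{"tx":0,"ty":0,"tz":0,"wx":0,"wy":0,"wz":-1}]' 0
python3 -c "
from h import *
im,d,M=snap('scene'); P=cloud(M,d); q=top(P,(.4990,.0150),.07,.081,.036); print('cup',circ(q),len(q))
go((.4990,.0150,.091),np.radians(75))"
```

```text
time_s: 41.55
tcp_pos: [0.4926, -0.0025, 0.2429]
ee_rot: [0.791, 0.611, 0.0, -0.001]
force: [0.2, -0.3, -3.4]
grip_width: 0.0452
grip_force: 30.0
time_s: 42.3
tcp_pos: [0.4979, 0.0149, 0.243]
ee_rot: [0.5, 0.866, -0.0, -0.001]
force: [-0.0, 0.1, -3.4]
grip_width: 0.0452
grip_force: 30.0
time_s: 43.18
tcp_pos: [0.4984, 0.0153, 0.2438]
ee_rot: [0.133, 0.991, 0.0, -0.0]
force: [0.4, -0.4, -3.1]
grip_width: 0.0454
grip_force: 30.0
cup (array([0.49832086, 0.01482887]), np.float64(0.027772701654189814)) 62
t [-0.003 -0.001  0.764] | w [-0.    -0.    -0.004] | w [-0.     0.     3.996] q7 0.91
```

```bash
python3 -m crank '[{"tx":-0.002,"ty":-0.001,"tz":0.2,"wx":0,"wy":0,"wz":0},{"tx":-0.002,"ty":-0.001,"tz":0.4,"wx":0,"wy":0,"wz":0},{"tx":-0.002,"ty":-0.001,"tz":0.55,"wx":0,"wy":0,"wz":0},{"tx":-0.002,"ty":-0.001,"tz":0.62,"wx":0,"wy":0,"wz":0},{"tx":-0.002,"ty":-0.001,"tz":0.66,"wx":0,"wy":0,"wz":0},{"tx":-0.002,"ty":-0.001,"tz":0.66,"wx":0,"wy":0,"wz":0}]' 0
python3 -m crank '[{"tx":0,"ty":0,"tz":0.03,"wx":0,"wy":0,"wz":0},{"tx":0,"ty":0,"tz":0.06,"wx":0,"wy":0,"wz":0},{"tx":0,"ty":0,"tz":0.085,"wx":0,"wy":0,"wz":0},{"tx":0,"ty":0,"tz":0.1,"wx":0,"wy":0,"wz":0},{"tx":0,"ty":0,"tz":0.1,"wx":0,"wy":0,"wz":0}]' 0
```

```text
time_s: 43.98
tcp_pos: [0.4991, 0.0153, 0.1124]
ee_rot: [0.13, 0.991, 0.0, 0.0]
force: [-0.2, 0.6, -2.8]
grip_width: 0.0456
grip_force: 30.0
time_s: 44.6
tcp_pos: [0.4988, 0.0153, 0.0919]
ee_rot: [0.13, 0.992, 0.0, -0.0]
force: [0.8, 0.3, -2.5]
grip_width: 0.0455
grip_force: 30.0
```

```bash
python3 -m crank '[{"tx":0,"ty":0,"tz":0.004,"wx":0,"wy":0,"wz":0},{"tx":0,"ty":0,"tz":0.004,"wx":0,"wy":0,"wz":0}]' 0
python3 -m crank '[{"tx":0,"ty":0,"tz":0,"wx":0,"wy":0,"wz":0},{"tx":0,"ty":0,"tz":0,"wx":0,"wy":0,"wz":0},{"tx":0,"ty":0,"tz":0,"wx":0,"wy":0,"wz":0},{"tx":0,"ty":0,"tz":0,"wx":0,"wy":0,"wz":0}]' 64
python3 -m crank '[{"tx":0,"ty":0,"tz":-0.2,"wx":0,"wy":0,"wz":0},{"tx":0,"ty":0,"tz":-0.5,"wx":0,"wy":0,"wz":0},{"tx":0,"ty":0,"tz":-0.8,"wx":0,"wy":0,"wz":0},{"tx":0,"ty":0,"tz":-1,"wx":0,"wy":0,"wz":0},{"tx":0,"ty":0,"tz":-1,"wx":0,"wy":0,"wz":0},{"tx":0,"ty":0,"tz":-1,"wx":0,"wy":0,"wz":0}]' 64
python3 jar.py .499 .0155 .131
python3 -c "
from h import *
go((.5955,-.0088,.30),np.radians(15))"
```

```text
time_s: 44.85
tcp_pos: [0.4989, 0.0152, 0.0913]
ee_rot: [0.13, 0.992, 0.0, -0.0]
force: [0.2, -0.4, -2.4]
grip_width: 0.0452
grip_force: 30.0
time_s: 45.35
tcp_pos: [0.4989, 0.0152, 0.0913]
ee_rot: [0.13, 0.992, 0.0, 0.0]
force: [-1.0, -0.1, 0.1]
grip_width: 0.0639
grip_force: 0.0
time_s: 46.1
tcp_pos: [0.4986, 0.015, 0.2906]
ee_rot: [0.13, 0.991, -0.0, -0.0]
force: [-0.2, -0.1, -0.9]
grip_width: 0.064
grip_force: 0.0
[0.4986 0.015  0.2906] q7 0.97
enc [498.4  15.8] 21.8 med [0.4978 0.016  0.131 ] 1163
t [-0.5    0.01  -0.049] | w [-1.000e-03 -1.000e-03  1.334e+00] | w [ 2.000e-03 -1.000e-03 -2.666e+00] q7 0.97
```

Slim jar seated. Turning the carousel to closed.

```bash
python3 -m crank '[{"tx":-0.2,"ty":0,"tz":-0.05,"wx":0,"wy":0,"wz":0},{"tx":-0.4,"ty":0,"tz":-0.05,"wx":0,"wy":0,"wz":0},{"tx":-0.5,"ty":0.01,"tz":-0.05,"wx":0,"wy":0,"wz":0},{"tx":-0.5,"ty":0.01,"tz":-0.05,"wx":0,"wy":0,"wz":0.2},{"tx":-0.5,"ty":0.01,"tz":-0.05,"wx":0,"wy":0,"wz":0.4},{"tx":-0.5,"ty":0.01,"tz":-0.05,"wx":0,"wy":0,"wz":0.6},{"tx":-0.5,"ty":0.01,"tz":-0.05,"wx":0,"wy":0,"wz":0.667}]' 60
python3 -m crank '[{"tx":0,"ty":0,"tz":0,"wx":0,"wy":0,"wz":0.2},{"tx":0,"ty":0,"tz":0,"wx":0,"wy":0,"wz":0.4},{"tx":0,"ty":0,"tz":0,"wx":0,"wy":0,"wz":0.6},{"tx":0,"ty":0,"tz":0,"wx":0,"wy":0,"wz":0.667},{"tx":0,"ty":0,"tz":0,"wx":0,"wy":0,"wz":0.667}]' 60
python3 -c "
from h import *
go((.5955,-.0088,.182),np.radians(15))"
python3 -m crank '[{"tx":0,"ty":0,"tz":0.2,"wx":0,"wy":0,"wz":0},{"tx":0,"ty":0,"tz":0.4,"wx":0,"wy":0,"wz":0},{"tx":0,"ty":0,"tz":0.59,"wx":0,"wy":0,"wz":0},{"tx":0,"ty":0,"tz":0.59,"wx":0,"wy":0,"wz":0},{"tx":0,"ty":0,"tz":0.59,"wx":0,"wy":0,"wz":0}]' 60
python3 -m crank '[{"tx":0,"ty":0,"tz":0,"wx":0,"wy":0,"wz":0},{"tx":0,"ty":0,"tz":0,"wx":0,"wy":0,"wz":0},{"tx":0,"ty":0,"tz":0,"wx":0,"wy":0,"wz":0},{"tx":0,"ty":0,"tz":0,"wx":0,"wy":0,"wz":0},{"tx":0,"ty":0,"tz":0,"wx":0,"wy":0,"wz":0},{"tx":0,"ty":0,"tz":0,"wx":0,"wy":0,"wz":0}]' 0
```

```text
time_s: 47.02
tcp_pos: [0.5956, -0.0084, 0.2998]
ee_rot: [0.384, 0.923, -0.0, -0.001]
force: [0.2, 0.5, -0.7]
grip_width: 0.06
grip_force: 0.0
time_s: 47.65
tcp_pos: [0.5957, -0.0084, 0.3]
ee_rot: [0.608, 0.794, -0.0, -0.001]
force: [0.5, 0.9, 0.3]
grip_width: 0.0599
grip_force: 0.0
t [-0.002 -0.     0.59 ] | w [-0.002 -0.001  0.002] | w [ 1.000e-03 -3.000e-03 -3.998e+00] q7 -0.03
time_s: 48.28
tcp_pos: [0.5965, -0.0083, 0.1844]
ee_rot: [0.608, 0.794, 0.0, 0.0]
force: [0.6, -0.0, 0.1]
grip_width: 0.0601
grip_force: 0.0
time_s: 49.02
tcp_pos: [0.5952, -0.0089, 0.1832]
ee_rot: [0.609, 0.793, -0.001, -0.001]
force: [-7.7, -1.5, 6.1]
grip_width: 0.0137
grip_force: 30.0
```

```bash
python3 -m crank '[{"tx":0,"ty":0,"tz":0,"wx":0,"wy":0,"wz":-0.08},{"tx":0,"ty":0,"tz":0,"wx":0,"wy":0,"wz":-0.17},{"tx":0,"ty":0,"tz":0,"wx":0,"wy":0,"wz":-0.25},{"tx":0,"ty":0,"tz":0,"wx":0,"wy":0,"wz":-0.33},{"tx":0,"ty":0,"tz":0,"wx":0,"wy":0,"wz":-0.42},{"tx":0,"ty":0,"tz":0,"wx":0,"wy":0,"wz":-0.5},{"tx":0,"ty":0,"tz":0,"wx":0,"wy":0,"wz":-0.58},{"tx":0,"ty":0,"tz":0,"wx":0,"wy":0,"wz":-0.667}]' 0
python3 -m crank '[{"tx":0,"ty":0,"tz":0,"wx":0,"wy":0,"wz":-0.08},{"tx":0,"ty":0,"tz":0,"wx":0,"wy":0,"wz":-0.17},{"tx":0,"ty":0,"tz":0,"wx":0,"wy":0,"wz":-0.25},{"tx":0,"ty":0,"tz":0,"wx":0,"wy":0,"wz":-0.33},{"tx":0,"ty":0,"tz":0,"wx":0,"wy":0,"wz":-0.42},{"tx":0,"ty":0,"tz":0,"wx":0,"wy":0,"wz":-0.5},{"tx":0,"ty":0,"tz":0,"wx":0,"wy":0,"wz":-0.6},{"tx":0,"ty":0,"tz":0,"wx":0,"wy":0,"wz":-0.667}]' 0
python3 -m crank '[{"tx":0,"ty":0,"tz":0,"wx":0,"wy":0,"wz":0},{"tx":0,"ty":0,"tz":0,"wx":0,"wy":0,"wz":0},{"tx":0,"ty":0,"tz":0,"wx":0,"wy":0,"wz":0},{"tx":0,"ty":0,"tz":0,"wx":0,"wy":0,"wz":0}]' 60
python3 -m crank '[{"tx":0,"ty":0,"tz":-0.3,"wx":0,"wy":0,"wz":0},{"tx":0,"ty":0,"tz":-0.6,"wx":0,"wy":0,"wz":0},{"tx":0,"ty":0,"tz":-0.6,"wx":0,"wy":0,"wz":0},{"tx":0,"ty":0,"tz":-0.6,"wx":0,"wy":0,"wz":0}]' 0
python3 bar.py
python3 - <<'E'
from h import *
im,d,M=snap('wrist','w7.png'); P=cloud(M,d); q=P.reshape(-1,3)
for n,a in (('slim',225),('mid',285),('wide',345)):
    c=np.array([.5955,-.0088])+.1*np.array([np.cos(np.radians(a)),np.sin(np.radians(a))]); t=top(P,c,.126,.136,.05)
    if len(t)>10: print(n,c.round(3),cv2.minEnclosingCircle((t[:,:2]*1000).astype(np.float32)),len(t))
for n in('scene','side'):
    im,d,M=snap(n); P=cloud(M,d); hsv=cv2.cvtColor(im,cv2.COLOR_RGB2HSV)
    x0,y0=(390,215) if n=='scene' else (195,255)
    sub=hsv[y0:y0+35,x0:x0+75,2] if n=='scene' else hsv[y0:y0+65,x0:x0+60,2]
    k,l,st,ce=cv2.connectedComponentsWithStats((sub<80).astype(np.uint8))
    for i in range(1,k):
        if st[i,4]>15:
            ctr=st[i,:2]+(st[i,2:4]-1)/2+[x0,y0]; zz=np.nanmedian(P[y0:,x0:][:l.shape[0],:l.shape[1]][l==i][:,2]); print(n,'key',st[i],onz(M,ctr,.055)[0].round(4),zz.round(4))
E
```

```text
time_s: 50.02
tcp_pos: [0.5947, -0.0093, 0.1832]
ee_rot: [0.382, 0.924, -0.001, -0.001]
force: [-14.3, -4.1, 9.9]
grip_width: 0.0137
grip_force: 30.0
time_s: 51.02
tcp_pos: [0.5944, -0.0098, 0.1832]
ee_rot: [0.129, 0.992, -0.001, -0.002]
force: [-18.1, -6.9, 14.7]
grip_width: 0.0136
grip_force: 30.0
time_s: 51.52
tcp_pos: [0.596, -0.0085, 0.1832]
ee_rot: [0.13, 0.992, 0.0, -0.0]
force: [-0.7, 0.7, 0.3]
grip_width: 0.0501
grip_force: 0.0
time_s: 52.02
tcp_pos: [0.5958, -0.0088, 0.3027]
ee_rot: [0.13, 0.991, -0.0, -0.0]
force: [0.5, -0.1, -0.4]
grip_width: 0.0173
grip_force: 0.0
tool y yaw 75.0 q7 0.91 t 52.025
{0: 9, 200: 25, 210: 158, 220: 37, 270: 22, 280: 32, 290: 34, 300: 9, 330: 21, 350: 30}
scene bar ((598.18994140625, -9.654606819152832), (13.551277160644531, 74.00212860107422), 76.0074462890625) 118
{210: 13, 220: 9}
slim [ 0.525 -0.08 ] ((522.4283447265625, -78.13203430175781), 20.96535873413086) 498
mid [ 0.621 -0.105] ((623.1260375976562, -102.90554809570312), 19.6779842376709) 73
wide [ 0.692 -0.035] ((690.5950317382812, -35.444252014160156), 19.478872299194336) 68
scene key [ 29   7  15  12 142] [0.5412 0.3458 0.055 ] 0.0563
scene key [52  6 11  9 73] [0.531  0.4115 0.055 ] 0.0559
scene key [12 12  8  6 38] [0.5496 0.2823 0.055 ] 0.0536
scene key [27 12 12 11 23] [0.5576 0.3331 0.055 ] 0.0383
side key [41  9  8  6 39] [0.5398 0.2901 0.055 ] 0.0538
side key [ 25  23  17  14 185] [0.533  0.3544 0.055 ] 0.0551
side key [ 15  44  13  11 106] [0.5252 0.4179 0.055 ] 0.055
```

View pics/w7.png

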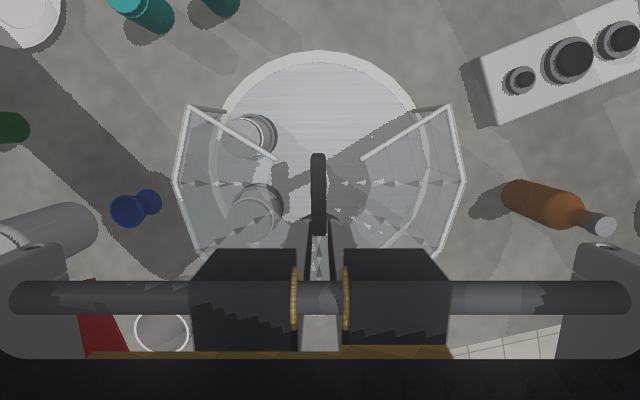

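Closed: bar at 166°, blank at the front, jars inside with lids at 0.131. Keys are at right: small (519,80), large (568,60), medium (620,40). Moving over the key box with fingers shut.

```bash
python3 -c "
from h import *
go((.51,.30,.30))"
python3 -m crank '[{"tx":0,"ty":0.3,"tz":0,"wx":0,"wy":0,"wz":0},{"tx":0,"ty":0.6,"tz":0,"wx":0,"wy":0,"wz":0},{"tx":0,"ty":0.9,"tz":0,"wx":0,"wy":0,"wz":0},{"tx":0,"ty":1,"tz":0,"wx":0,"wy":0,"wz":0},{"tx":0,"ty":1,"tz":0,"wx":0,"wy":0,"wz":0}]' 0
python3 -m crank '[{"tx":-0.3,"ty":0.3,"tz":0,"wx":0,"wy":0,"wz":0},{"tx":-0.6,"ty":0.35,"tz":0,"wx":0,"wy":0,"wz":0},{"tx":-0.6,"ty":0.35,"tz":0,"wx":0,"wy":0,"wz":0},{"tx":-0.6,"ty":0.35,"tz":0,"wx":0,"wy":0,"wz":0}]' 0
cat > keys.py <<'E'
from h import *
s=ctrl.observe(); print(s['tcp_pos'].round(4),s['q'][6].round(2))
im,d,M=snap('wrist','w8.png'); P=cloud(M,d)
for n,c in(('small',(.545,.287)),('large',(.537,.350)),('medium',(.528,.415))):
    q=top(P,c,.045,.066,.03)
    if len(q)<10: print(n,len(q)); continue
    z=np.median(q[:,2]); q=q[abs(q[:,2]-z)<.003]; a,r=cv2.minEnclosingCircle((q[:,:2]*1000).astype(np.float32)); print(n,np.round(a,1),round(r,1),z.round(4),len(q)); go((a[0]/1000,a[1]/1000,z))
E
python3 keys.py
```

```text
t [0.812 1.381 0.013] | w [-0.    -0.002 -0.   ] | w [-0.    -0.002 -0.   ] q7 0.91
time_s: 52.9
tcp_pos: [0.6471, 0.1866, 0.3024]
ee_rot: [0.129, 0.992, 0.0, -0.001]
force: [0.0, 0.3, 0.5]
grip_width: 0.0003
grip_force: 0.0
time_s: 53.4
tcp_pos: [0.7825, 0.2202, 0.3015]
ee_rot: [0.131, 0.991, -0.0, -0.001]
force: [-0.0, -0.4, 1.1]
grip_width: 0.0002
grip_force: 0.0
[0.7825 0.2202 0.3015] 0.71
small 0
large 0
medium 0
```

View pics/w8.png

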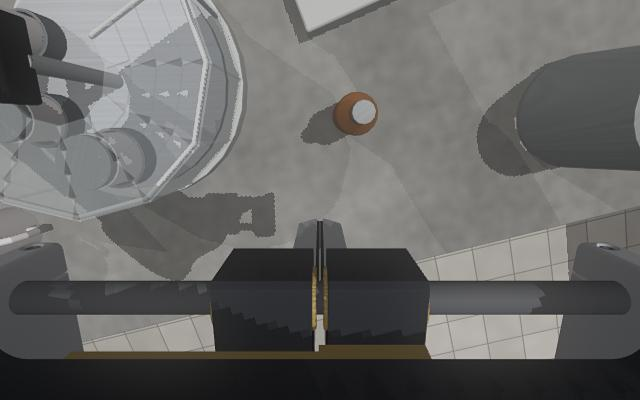

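Wrong tx sign: I'm over the oil bottle (356,113), still well above it. Coming back.

```bash
python3 -m crank '[{"tx":0.3,"ty":0.02,"tz":0,"wx":0,"wy":0,"wz":0},{"tx":0.6,"ty":0.033,"tz":0,"wx":0,"wy":0,"wz":0},{"tx":0.9,"ty":0.033,"tz":0,"wx":0,"wy":0,"wz":0},{"tx":1,"ty":0.033,"tz":0,"wx":0,"wy":0,"wz":0}]' 0
python3 -m crank '[{"tx":0.2,"ty":0,"tz":0,"wx":0,"wy":0,"wz":0},{"tx":0.42,"ty":0,"tz":0,"wx":0,"wy":0,"wz":0},{"tx":0.42,"ty":0,"tz":0,"wx":0,"wy":0,"wz":0},{"tx":0.42,"ty":0,"tz":0,"wx":0,"wy":0,"wz":0}]' 0
python3 keys.py
```

```text
time_s: 53.95
tcp_pos: [0.5862, 0.2792, 0.3042]
ee_rot: [0.129, 0.992, -0.001, 0.001]
force: [0.9, -0.3, 0.4]
grip_width: 0.0005
grip_force: 0.0
time_s: 54.45
tcp_pos: [0.5091, 0.2996, 0.3034]
ee_rot: [0.131, 0.991, -0.001, 0.001]
force: [-0.3, 0.1, -0.2]
grip_width: 0.0006
grip_force: 0.0
[0.5091 0.2996 0.3034] 0.36
small [547.  284.7] 17.8 0.0476 293
t [-0.2   -0.023  1.278] | w [-0.001  0.001  0.   ] | w [-0.001  0.001  0.   ] q7 0.36
large [538.7 348.9] 20.8 0.0557 652
t [-0.077  0.277  1.237] | w [-0.001  0.001  0.   ] | w [-0.001  0.001  0.   ] q7 0.36
medium [529.9 413.4] 22.9 0.0483 424
t [0.05  0.577 1.274] | w [-0.001  0.001  0.   ] | w [-0.001  0.001  0.   ] q7 0.36
```

View pics/w8.png

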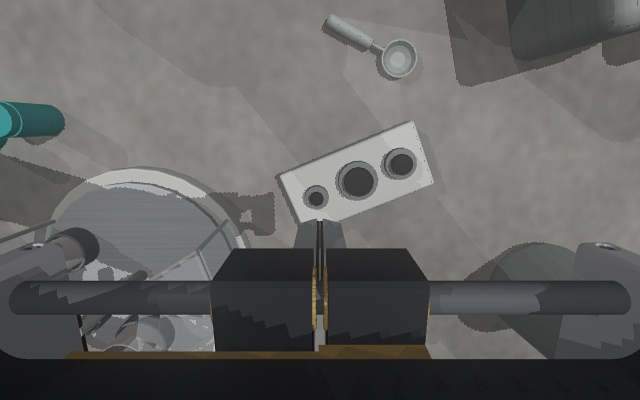

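Wrist view: small key (316,196), large (357,180), medium (400,162), each with a grey ring round it. Checking the key top heights.

Run:
```python
from h import *
im,d,M=snap('wrist'); P=cloud(M,d)
for n,c in(('small',(.547,.2847)),('large',(.5387,.3489)),('medium',(.5299,.4134))):
    q=top(P,c,.03,.07,.03); r=np.hypot(*(q[:,:2]-c).T)
    print(n,[(a,np.median(q[(r>=a/1000)&(r<(a+4)/1000),2]).round(4),q[(r>=a/1000)&(r<(a+4)/1000),2].max().round(4)) for a in(0,4,8,12,16,20,24)])
    t=q[q[:,2]>.0515]; a,rr=cv2.minEnclosingCircle((t[:,:2]*1000).astype(np.float32)); print(a,rr,len(t)); go((a[0]/1000,a[1]/1000,.07))
```

```text
small [(0, np.float64(0.0572), np.float64(0.0581)), (4, np.float64(0.0571), np.float64(0.0589)), (8, np.float64(0.049), np.float64(0.0579)), (12, np.float64(0.0471), np.float64(0.0491)), (16, np.float64(0.04), np.float64(0.0485)), (20, np.float64(0.0352), np.float64(0.0373)), (24, np.float64(0.0352), np.float64(0.0375))]
(547.0531616210938, 284.936767578125) 9.701199531555176 145
t [-0.201 -0.023  1.165] | w [-0.001  0.     0.   ] | w [-0.001  0.     0.   ] q7 0.36
large [(0, np.float64(0.0572), np.float64(0.0588)), (4, np.float64(0.0571), np.float64(0.0587)), (8, np.float64(0.0572), np.float64(0.0589)), (12, np.float64(0.0572), np.float64(0.0593)), (16, np.float64(0.057), np.float64(0.0594)), (20, np.float64(0.0475), np.float64(0.0575)), (24, np.float64(0.0471), np.float64(0.0491))]
(538.6947631835938, 349.1058654785156) 20.833457946777344 672
t [-0.077  0.276  1.165] | w [-0.001  0.     0.   ] | w [-0.001  0.     0.   ] q7 0.36
medium [(0, np.float64(0.057), np.float64(0.0588)), (4, np.float64(0.0571), np.float64(0.0593)), (8, np.float64(0.0572), np.float64(0.06)), (12, np.float64(0.0553), np.float64(0.0588)), (16, np.float64(0.0471), np.float64(0.05)), (20, np.float64(0.046), np.float64(0.0503)), (24, np.float64(0.0352), np.float64(0.0373))]
(530.2579956054688, 413.0257873535156) 14.874131202697754 357
t [0.047 0.574 1.165] | w [-0.001  0.     0.   ] | w [-0.001  0.     0.   ] q7 0.36
```

```bash
python3 -m crank '[{"tx":-0.2,"ty":-0.023,"tz":0,"wx":0,"wy":0,"wz":0},{"tx":-0.2,"ty":-0.023,"tz":0.25,"wx":0,"wy":0,"wz":0},{"tx":-0.2,"ty":-0.023,"tz":0.5,"wx":0,"wy":0,"wz":0},{"tx":-0.2,"ty":-0.023,"tz":0.75,"wx":0,"wy":0,"wz":0},{"tx":-0.2,"ty":-0.023,"tz":0.98,"wx":0,"wy":0,"wz":0},{"tx":-0.2,"ty":-0.023,"tz":0.98,"wx":0,"wy":0,"wz":0},{"tx":-0.2,"ty":-0.023,"tz":0.98,"wx":0,"wy":0,"wz":0}]' 0
python3 -c "
from h import *
go((.547,.2849,.05))"
```

```text
time_s: 55.42
tcp_pos: [0.5471, 0.2867, 0.1089]
ee_rot: [0.13, 0.991, 0.001, 0.0]
force: [0.1, 0.6, -0.2]
grip_width: 0.0004
grip_force: 0.0
t [-0.002 -0.009  0.295] | w [ 0.002  0.001 -0.   ] | w [ 0.002  0.001 -0.   ] q7 0.28
```

```bash
python3 -m crank '[{"tx":-0.002,"ty":-0.009,"tz":0.1,"wx":0,"wy":0,"wz":0},{"tx":-0.002,"ty":-0.009,"tz":0.2,"wx":0,"wy":0,"wz":0},{"tx":-0.002,"ty":-0.009,"tz":0.25,"wx":0,"wy":0,"wz":0},{"tx":-0.002,"ty":-0.009,"tz":0.27,"wx":0,"wy":0,"wz":0},{"tx":-0.002,"ty":-0.009,"tz":0.285,"wx":0,"wy":0,"wz":0},{"tx":-0.002,"ty":-0.009,"tz":0.295,"wx":0,"wy":0,"wz":0},{"tx":-0.002,"ty":-0.009,"tz":0.295,"wx":0,"wy":0,"wz":0},{"tx":-0.002,"ty":-0.009,"tz":0.295,"wx":0,"wy":0,"wz":0}]' 0
```

```text
time_s: 56.42
tcp_pos: [0.5464, 0.2845, 0.0506]
ee_rot: [0.13, 0.992, -0.0, 0.001]
force: [-12.5, -12.8, 38.2]
grip_width: 0.0006
grip_force: 19.2
```

Small key bottomed. Next the medium one, slightly less deep.

```bash
python3 -m crank '[{"tx":0,"ty":0,"tz":-0.25,"wx":0,"wy":0,"wz":0},{"tx":0,"ty":0,"tz":-0.25,"wx":0,"wy":0,"wz":0},{"tx":0.12,"ty":0.3,"tz":-0.25,"wx":0,"wy":0,"wz":0},{"tx":0.24,"ty":0.57,"tz":-0.25,"wx":0,"wy":0,"wz":0},{"tx":0.246,"ty":0.597,"tz":-0.25,"wx":0,"wy":0,"wz":0},{"tx":0.246,"ty":0.597,"tz":-0.25,"wx":0,"wy":0,"wz":0},{"tx":0.246,"ty":0.597,"tz":-0.25,"wx":0,"wy":0,"wz":0}]' 0
python3 -c "
from h import *
go((.5303,.413,.0512))"
```

```text
time_s: 57.3
tcp_pos: [0.5304, 0.4108, 0.098]
ee_rot: [0.131, 0.991, -0.0, 0.0]
force: [1.1, -0.3, 0.5]
grip_width: 0.0006
grip_force: 0.0
t [0.003 0.011 0.234] | w [-0.001  0.     0.   ] | w [-0.001  0.     0.   ] q7 0.12
```

```bash
python3 -m crank '[{"tx":0.003,"ty":0.011,"tz":0.1,"wx":0,"wy":0,"wz":0},{"tx":0.003,"ty":0.011,"tz":0.17,"wx":0,"wy":0,"wz":0},{"tx":0.003,"ty":0.011,"tz":0.205,"wx":0,"wy":0,"wz":0},{"tx":0.003,"ty":0.011,"tz":0.22,"wx":0,"wy":0,"wz":0},{"tx":0.003,"ty":0.011,"tz":0.23,"wx":0,"wy":0,"wz":0},{"tx":0.003,"ty":0.011,"tz":0.235,"wx":0,"wy":0,"wz":0},{"tx":0.003,"ty":0.011,"tz":0.235,"wx":0,"wy":0,"wz":0}]' 0
```

```text
time_s: 58.18
tcp_pos: [0.5296, 0.4147, 0.0515]
ee_rot: [0.13, 0.992, 0.0, 0.0]
force: [-1.5, -2.8, 4.0]
grip_width: 0.0005
grip_force: 2.3
```

```bash
python3 -m crank '[{"tx":0,"ty":0,"tz":0.006,"wx":0,"wy":0,"wz":0},{"tx":0,"ty":0,"tz":0.01,"wx":0,"wy":0,"wz":0},{"tx":0,"ty":0,"tz":0.01,"wx":0,"wy":0,"wz":0}]' 0
python3 -m crank '[{"tx":0,"ty":0,"tz":-0.25,"wx":0,"wy":0,"wz":0},{"tx":0,"ty":0,"tz":-0.25,"wx":0,"wy":0,"wz":0},{"tx":-0.12,"ty":-0.3,"tz":-0.25,"wx":0,"wy":0,"wz":0},{"tx":-0.125,"ty":-0.304,"tz":-0.25,"wx":0,"wy":0,"wz":0},{"tx":-0.125,"ty":-0.304,"tz":-0.25,"wx":0,"wy":0,"wz":0},{"tx":-0.125,"ty":-0.304,"tz":-0.25,"wx":0,"wy":0,"wz":0}]' 0
python3 -c "
from h import *
go((.5387,.349,.050))"
```

```text
time_s: 58.55
tcp_pos: [0.5297, 0.4149, 0.0509]
ee_rot: [0.13, 0.991, 0.0, 0.0]
force: [-6.8, -9.4, 24.2]
grip_width: 0.0003
grip_force: 12.4
time_s: 59.3
tcp_pos: [0.5375, 0.3507, 0.0992]
ee_rot: [0.129, 0.992, 0.0, -0.0]
force: [-0.4, 0.3, 0.0]
grip_width: 0.0003
grip_force: 0.0
t [-0.008 -0.007  0.246] | w [ 0.001 -0.001  0.   ] | w [ 0.001 -0.001  0.   ] q7 0.19
```

Medium bottomed at 24 N. Now the large key, then up and away, and a check.

```bash
python3 -m crank '[{"tx":-0.008,"ty":-0.007,"tz":0.1,"wx":0,"wy":0,"wz":0},{"tx":-0.008,"ty":-0.007,"tz":0.17,"wx":0,"wy":0,"wz":0},{"tx":-0.008,"ty":-0.007,"tz":0.21,"wx":0,"wy":0,"wz":0},{"tx":-0.008,"ty":-0.007,"tz":0.23,"wx":0,"wy":0,"wz":0},{"tx":-0.008,"ty":-0.007,"tz":0.24,"wx":0,"wy":0,"wz":0},{"tx":-0.008,"ty":-0.007,"tz":0.248,"wx":0,"wy":0,"wz":0},{"tx":-0.008,"ty":-0.007,"tz":0.248,"wx":0,"wy":0,"wz":0},{"tx":-0.008,"ty":-0.007,"tz":0.248,"wx":0,"wy":0,"wz":0}]' 0
python3 -m crank '[{"tx":0,"ty":0,"tz":-0.25,"wx":0,"wy":0,"wz":0},{"tx":0,"ty":0,"tz":-0.5,"wx":0,"wy":0,"wz":0},{"tx":0,"ty":0,"tz":-0.8,"wx":0,"wy":0,"wz":0},{"tx":0,"ty":0,"tz":-1,"wx":0,"wy":0,"wz":0},{"tx":0,"ty":0,"tz":-1,"wx":0,"wy":0,"wz":0},{"tx":0,"ty":0,"tz":-1,"wx":0,"wy":0,"wz":0}]' 0
python3 - <<'E'
from h import *
im,d,M=snap('scene','s3.png'); P=cloud(M,d); C=np.array([.5955,-.0088])
q=P[(im.max(2)<70)]; q=q[(q[:,2]>.2)&(q[:,2]<.216)&(np.hypot(*(q[:,:2]-C).T)<.06)]
print('bar',cv2.minAreaRect((q[:,:2]*1000).astype(np.float32)),len(q))
im,d,M=snap('wrist'); P=cloud(M,d)
for c in((.547,.2847),(.5387,.3489),(.5299,.4134)):
    print(len(top(P,c,.052,.07,.02)),np.median(top(P,c,.03,.07,.006)[:,2]))
E
```

```text
time_s: 60.3
tcp_pos: [0.5391, 0.348, 0.0511]
ee_rot: [0.13, 0.992, 0.0, 0.0]
force: [-8.2, -7.1, 19.4]
grip_width: 0.0004
grip_force: 9.8
time_s: 61.05
tcp_pos: [0.5392, 0.3474, 0.249]
ee_rot: [0.13, 0.991, -0.0, -0.0]
force: [0.0, -1.3, -0.5]
grip_width: 0.0006
grip_force: 0.0
bar ((597.8637084960938, -10.277922630310059), (13.905498504638672, 74.53085327148438), 75.71541595458984) 118
194 0.05723248887157076
821 0.057044106576741554
476 0.057193837152372445
```

View pics/s3.png

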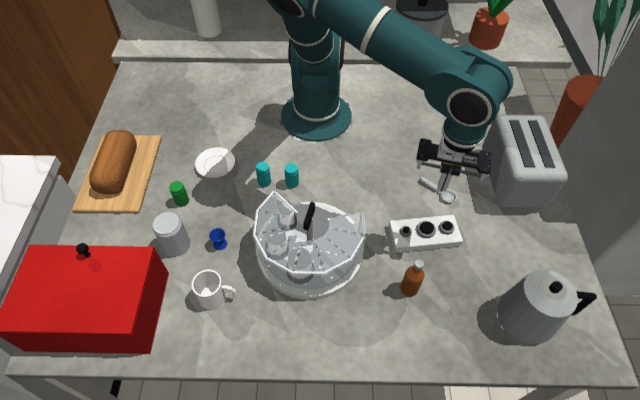

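The scene shows three jars inside the cover (around (290,235)), the carousel closed, keys up and bystanders in place. The arm is clear, so I'm handing in.

```bash
python3 -c "
from rig import ctrl
print(ctrl.finish_job())"
```

```text
the job is handed in; nothing more can be done
None
```

I loaded all three jars, widest first, into their own cups, turned the carousel to its closed click, pressed the small, medium and large keys in that order, and handed the job in; no verdict came back.

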